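# Log reagent packs into the sampler

### The arm

A 6-joint arm with a two-finger parallel gripper is mounted at the origin on the work surface. World frame = base frame: x ahead of the robot, y to its left, z up, the work surface at z = 0. Lengths are in m, angles in rad, forces in N, time in s.
With the tool pointing down it reaches from about 0.35 to 0.775 m from the base axis. Payload 5.5 kg.
Tool frame: the origin (TCP) lies between the finger pads; the fingertips stand 19 mm ahead of it and the grasp point (between the pads) is the TCP; z points along the fingers, y is the line along which they close (so a half turn about z gives the same grasp; the last joint's range is limited). The gripper opens to 85 mm and grips with 20 to 120 N. Pads are 22 mm wide; open, the fingers measure 114 mm over their backs; the gripper's body (76 mm by 85 mm) begins 54 mm behind the grasp point. The pads swing forward as they close: fully open they stand 13 mm farther back than shut.
Start: joints at [-1.468, 0.313, 0.046, 1.304, 0, 1.431], TCP at [0.138, -0.558, 0.25] pointing down, gripper open.
Joint ranges: [-2.76, 2.76], [-0.86, 1.69], [-1.03, 1.26], [-2.2, 2.34], [-1.47, 1.5], [-3.14, 3.14]. Speed limits (rad/s): [2.57, 2.57, 3.14, 3.14, 3.14, 3.14].

### API

Orientations are given as a unit quaternion [w, x, y, z].
In Python, from workcell import env gives the robot as it stands.
- The arm moves only by the shell command python3 -m pendant 'ROWS' [FORCE]. ROWS is JSON, a list of rows, each an object with "travel": the shift along the tool's x, y, z scaled (see below), a list of three; "rot": the turn, a rotation vector about the tool's x, y, z scaled (see below), a list of three; "fingers": the opening, from -1 (shut) to 1 (fully open). In form: [{"travel": [dx, dy, dz], "rot": [wx, wy, wz], "fingers": fingers}, ...]. A call has 1 to 10 rows; each row is the pose to reach, as a shift and turn from the pose commanded when the call began, along the tool's axes at that moment; what a row does not reach only later rows make up. The controller multiplies each number of a shift by 0.12 m and each number of a turn by 60 degrees. A row lasts 1/10 s, in which the tool goes at most 50 mm and 8.59 degrees, less where a joint would pass 70% of its speed; a pose out of reach is approached as far as the arm can. A call with a number of a shift or a turn outside -1 to 1 is refused whole. A call with a gripper value outside its range is refused whole. The fingers move at their own pace and stop on an object; FORCE is the grip in N (left out, the last holds). Time passes only in rows, so rows that repeat a pose let the fingers close. It gives the time, the measured TCP pose, the force, the opening and the grip force at its end, in the units of the state.
- env.get_state(): the state, without advancing time (a new reading comes with each control period).
- env.read_camera(name): name is "scene" or "side" or "wrist"; returns (picture, depth): 400x640x3 uint8, blue, green, red; 400x640 float32, m along the optical axis (not along the pixel's ray), 0 where there is no reading.
- env.camera_model(name): a dict with "fovy" (degrees; the focal length in pixels is half the picture's height over the tangent of half this angle, whatever the lens; pixels are square), "cx", "cy" (the principal point, pixels), "k1" (the pictures are not rectified: a ray, as slopes to the right and down, at radius r is drawn at 1 + k1 r^2 times it, then the intrinsics apply), "rvec" (rotation vector, rad) and "tvec" (3), from world to camera coordinates, as OpenCV has them; the wrist camera has in their place "T_tool_cam" (4x4, takes a point from camera to tool coordinates, whose origin is the TCP and whose axes are the flange's). Camera axes: x right, y down, z forward; pixel columns grow to the right and rows downward; lengths in m; the calibration is good to about 2 mm. A picture is of the moment at which its call begins: read the wrist's pose just before it. camera_model takes no time and is no camera call.
- env.hand_in(): hands the job in; it is judged then, once.
Trained networks look in the newest picture that a camera, given by its name, has taken for a name from the list of things; names that differ only in an ending like _2 or _b are one class to them, and where a whole thing is asked for, a point or a joint stands for the part that bears it (a point fixed in the world has none). Each returns a list of dicts, best first, with "conf" (0 to 1); they miss things now and then, are a little off and sometimes report something else, mostly with a low value. They report only what shows in the picture. A call takes as long as a camera call.
- env.outline_of(camera, target): "mask" (400x640 bool, what is visible of it) and "xy" ([column, row] in pixels, amid what is visible of it).
The state is a dict: "clock": time; "joint_pos": joint angles; "qvel": joint speeds; "tau": joint torques, N m; "tcp_pos": TCP position; "orientation": TCP orientation; "wrist_force": force on the tool from outside, world axes, zero at the start; "ft_torque": the same for the moment, N m; "finger_gap": finger opening in m; "grip_force": force on a finger pad.
Only numpy, scipy, OpenCV 4.12 (cv2) and the standard library are available. Lean on these libraries where they do the work, as an engineer would, in place of code of your own. Each camera call takes 0.05 s, during which the arm holds its last target. There are 200 camera calls.

### The job

Load every grey reagent pack on the bench upright into a pocket of the sampler's sliding carriage, either way round. Then take the barcode scanner from its cradle and read each pack's top label, from the tallest pack (one cap) to the shortest (four caps), holding the scanner steady on each label for about two seconds from a few centimetres away. When all are read, slide the loaded carriage fully home against its stop, see that the scanner is back in its cradle, and leave everything else where it is.

Things in the scene. Friction and masses are not known exactly. Their poses are not given: they have to be found in the camera images.
- pack_a: reagent pack: upright grey plastic box with a heavier 24 mm high black foot, footprint 36 mm (its x) by 50 mm (its y), 100 mm high, 120 g; one wide white cap (5 mm high) and a barcode label on its flat top; origin at the centre of its underside, z up; may be absent
- pack_b: reagent pack: upright grey plastic box with a heavier 24 mm high black foot, footprint 36 mm (its x) by 50 mm (its y), 90 mm high, 120 g; two white caps (5 mm high) and a barcode label on its flat top; origin at the centre of its underside, z up; may be absent
- pack_c: reagent pack: upright grey plastic box with a heavier 24 mm high black foot, footprint 36 mm (its x) by 50 mm (its y), 80 mm high, 120 g; three white caps (5 mm high) and a barcode label on its flat top; origin at the centre of its underside, z up; may be absent
- pack_d: reagent pack: upright grey plastic box with a heavier 24 mm high black foot, footprint 36 mm (its x) by 50 mm (its y), 70 mm high, 120 g; four small white caps (5 mm high) and a barcode label on its flat top; origin at the centre of its underside, z up; may be absent
- pack_a_label (a point): centre of the 26 x 22 mm barcode label on top of pack_a, 11 mm from the pack's middle towards its +y; axes as the pack
- pack_b_label (a point): centre of the 26 x 22 mm barcode label on top of pack_b, 11 mm from the pack's middle towards its +y; axes as the pack
- pack_c_label (a point): centre of the 26 x 22 mm barcode label on top of pack_c, 11 mm from the pack's middle towards its +y; axes as the pack
- pack_d_label (a point): centre of the 26 x 22 mm barcode label on top of pack_d, 11 mm from the pack's middle towards its +y; axes as the pack
- carriage (a joint): position of the aluminium carriage along its rails on the grey sampler deck, in m: 0 fully out, 0.10 home against the dark steel end block of the deck; slides with about 3 N; it stays where it is left
- tray (a point): middle of the carriage's floor (surface the packs stand on, about 26 mm above the bench); x points along the rails towards the home stop, y across, z up. The tray has four pockets in a row along x, centred at x = -70.5, -23.5, 23.5 and 70.5 mm, each 42 mm along x by 58 mm along y inside; side walls (4 mm thick) and cross walls (5 mm thick) stand 30 mm above that floor
- tab (a point): top centre of the black upright grip tab on the carriage, at its end away from the home stop: 12 mm thick along the rails, 36 mm wide across, 50 mm high, its top 76 mm above the bench; 40 mm of free gap between it and the tray; axes as tray
- scanner: hand-held barcode scanner, 180 g: straight black handle 120 mm long (x from -70 to +50 mm), 30 mm wide (y), 34 mm high (z), with a white head on its +x end bent 45 degrees downwards; origin at the middle of the handle's cross-section at the place to grip it; x along the handle to the head, z up. The head's lowest corner is 36 mm below the origin
- scanner_window (a point): middle of the scanner's glass window at the end of the head, 84 mm ahead of and 26 mm below the scanner's origin; this point's own x axis is the line of sight (45 degrees forward and down when the handle is level), its y is the scanner's y. It reads a label that lies on this line, 30 to 110 mm from the window
- cradle: grey fixed scanner cradle: base plate and two saddle posts (14 mm thick, 30 mm wide, at x = -45 and +33 mm) with tops 50 mm above the bench and cheeks rising 12 mm more, 38 mm apart inside; origin on the bench below the scanner's origin when it rests in place (scanner origin 67 mm above, x along x); between the posts the handle is free for the fingers
- media_bottle: bystander: clear bottle, 70 mm across, 140 mm high; origin at its base
- beaker: bystander: glass beaker 70 mm across, 80 mm high; origin at its base
- tip_box: bystander: clear pipette-tip box 120 x 85 x 55 mm; origin under its centre
- tape_roll: bystander: roll of white tape, 56 mm across, 19 mm high, lying flat; origin under its centre
- jar: bystander: jar with steel lid, 56 mm across, 70 mm high; origin at its base
- tube_rack: bystander: white tube rack 60 x 110 mm, 51 mm high; origin under its centre
- eraser: bystander: rubber eraser 45 x 22 x 13 mm; origin under its centre

How it is judged:
By the outcome, as a careful person would: the job done as asked, in the order asked, and still so for the second after the job is handed in, with the robot touching nothing.
Of pack_a, pack_b, pack_c, pack_d only 3 to 4 are there at a start; the rules pass over those that are not, and their reading is None.
At some moment in a run one of pack_a, pack_b, pack_c, pack_d may be knocked a few centimetres aside while the robot is not near it.
It also fails if it takes over 208 s, if anything falls off the work surface, if the arm or the gripper's body presses on something with over 40 N, if the wrist force passes 120 N, or if a joint passes its speed limit or range.

## Working session

There is one attempt and no reset: what is moved stays moved. The work goes in short steps, Python scripts to look and compute and a shell command to move; the robot and the scene stay as the last step left them, time stands still between calls to the robot, and variables do not carry over. Pictures are saved under pics/ and viewed, at most 14 in all, crops included, and the job is handed in when it is done.

```bash
ls; mkdir -p pics
python3 - <<'E'
from workcell import env
import cv2
s=env.get_state();print(s)
for n in("scene","side","wrist"):
    m=env.camera_model(n);print(n,m)
    p,d=env.read_camera(n);cv2.imwrite(f"pics/{n}0.png",p)
E
```

```text
pics
{'clock': 0.0, 'joint_pos': array([-1.46761167e+00,  3.14016238e-01,  4.49759667e-02,  1.30361152e+00,
        3.99152195e-05,  1.43119476e+00]), 'qvel': array([ 2.05480686e-03,  1.69288504e-03, -4.29993019e-04, -3.10500380e-04,
       -2.52032668e-05,  1.19611221e-03]), 'tau': array([ 6.37683188e-04, -4.80629110e+01,  2.98531258e+01,  1.96337595e-02,
       -2.75683971e-05, -1.40231037e-05]), 'tcp_pos': array([ 0.13818538, -0.55765291,  0.24939861]), 'orientation': array([-9.27215343e-04,  9.92640475e-01,  1.21095113e-01,  3.68459334e-05]), 'wrist_force': array([ 0.70480079, -0.15081925,  0.35582322]), 'ft_torque': array([ 0.02228764, -0.07132139,  0.03026004]), 'grip_force': 0.0, 'finger_gap': 0.08569987671709353}
scene {'fovy': 57.0054947518269, 'cx': 318.049599318139, 'cy': 203.56957500825376, 'k1': -0.08412134533960355, 'rvec': array([ 2.32879784,  1.21331875, -0.34479536]), 'tvec': array([-0.2877303 , -0.37816303,  1.52810312])}
side {'fovy': 52.38379632410464, 'cx': 323.2636699596861, 'cy': 198.014571906427, 'k1': 0.02774533884342897, 'rvec': array([ 0.68262816, -2.4777627 ,  1.36711502]), 'tvec': array([0.48376126, 0.24846055, 0.91755047])}
wrist {'fovy': 60.23631267754736, 'cx': 312.37124588375156, 'cy': 205.80225110358828, 'k1': -0.030877815625539068, 'T_tool_cam': array([[ 3.23054811e-04, -9.60191194e-01, -2.79343458e-01,
         7.12966318e-02],
       [ 9.99999911e-01,  3.86271529e-04, -1.71257773e-04,
        -3.72913678e-04],
       [ 2.72342630e-04, -2.79343377e-01,  9.60191233e-01,
        -1.22789721e-01],
       [ 0.00000000e+00,  0.00000000e+00,  0.00000000e+00,
         1.00000000e+00]])}
```

View pics/scene0.png

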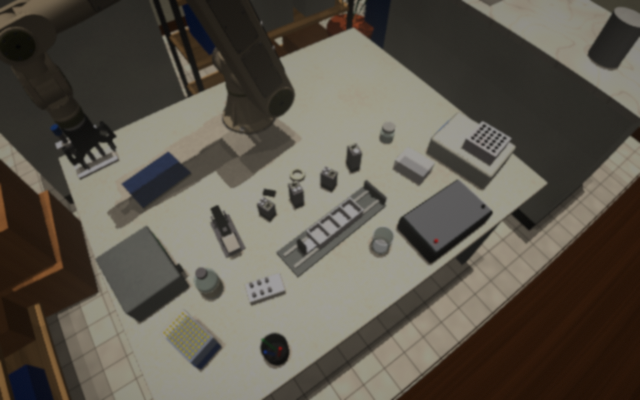

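View pics/side0.png

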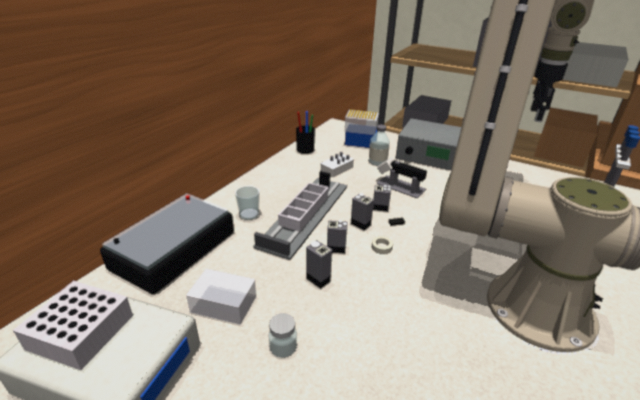

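Scene view: four packs at about (267,208), (296,193), (328,178), (354,156). The carriage is around (333,230) with its tab at (305,245), and the end block is at (375,190). The scanner in its cradle is at (226,232), and the bystanders are around them. The side view agrees.

```bash
cat > h.py <<'E'
import numpy as np, cv2
from scipy.spatial.transform import Rotation as R
from workcell import env
def rot(q): return R.from_quat(np.r_[q[1:],q[0]]).as_matrix()
def rays(m):
    f=200/np.tan(np.radians(m['fovy'])/2)
    u,v=np.meshgrid(np.arange(640),np.arange(400))
    x=(u-m['cx'])/f; y=(v-m['cy'])/f
    a,b=x.copy(),y.copy()
    for _ in range(8):
        k=1+m['k1']*(a*a+b*b); a,b=x/k,y/k
    return np.dstack([a,b,np.ones_like(a)])
def pose(m,s):
    if 'rvec' in m:
        Rm=cv2.Rodrigues(m['rvec'])[0]; return Rm.T,-Rm.T@m['tvec']
    T=m['T_tool_cam']; Rt=rot(s['orientation']); return Rt@T[:3,:3],Rt@T[:3,3]+s['tcp_pos']
def look(n):
    """picture, world points per pixel (400x640x3, nan w/o depth), camera centre, ray dirs"""
    m=env.camera_model(n); s=env.get_state(); p,d=env.read_camera(n)
    Rc,t=pose(m,s); r=rays(m)@Rc.T
    P=r*d[...,None]+t; P[d<=0]=np.nan
    return p,P,t,r
def rect(P2):
    """centre, size, yaw of long side (deg) of 2D points"""
    c,sz,a=cv2.minAreaRect((P2*1000).astype(np.float32))
    if sz[0]<sz[1]: sz=sz[::-1]; a+=90
    return np.array(c)/1000,np.array(sz),(a+90)%180-90
E
python3 - <<'E'
from h import *
for n in("scene","side"):
    p,P,t,r=look(n)
    for k in("pack_a","carriage","tab","scanner","cradle","beaker","tip_box","tape_roll","jar","tube_rack","eraser","media_bottle"):
        for o in env.outline_of(n,k):
            if o['conf']<.3: continue
            q=P[o['mask']];q=q[~np.isnan(q[:,0])]
            if len(q)<5: continue
            top=np.percentile(q[:,2],95); g=q[q[:,2]>top-.012]
            c,sz,a=rect(g[:,:2])
            print(n,k,round(o['conf'],2),np.round(o['xy']),"top %.3f"%top,np.round(c,3),np.round(sz),round(a),len(q))
E
```

```text
scene pack_a 0.71 [295. 193.] top 0.093 [ 0.484 -0.077] [46. 34.] -7 303
scene pack_a 0.67 [330. 180.] top 0.083 [0.489 0.055] [50. 37.] 27 315
scene pack_a 0.6 [267. 208.] top 0.074 [ 0.467 -0.186] [51. 37.] 19 321
scene carriage 0.72 [333. 227.] top 0.058 [ 0.643 -0.054] [245.  69.] -84 1473
scene carriage 0.57 [331. 179.] top 0.083 [0.489 0.055] [50. 37.] 27 305
scene tab 0.96 [330. 226.] top 0.058 [ 0.643 -0.053] [248.  69.] -84 1486
scene scanner 0.82 [223. 231.] top 0.086 [ 0.454 -0.338] [143.  40.] -8 533
scene scanner 0.33 [267. 287.] top 0.051 [ 0.696 -0.333] [94. 48.] 79 818
scene cradle 0.78 [221. 235.] top 0.061 [ 0.474 -0.343] [140.  50.] -5 475
scene beaker 0.8 [382. 242.] top 0.080 [0.781 0.05 ] [68. 68.] 2 506
scene beaker 0.73 [297. 193.] top 0.093 [ 0.48  -0.075] [54. 36.] -10 357
scene beaker 0.3 [208. 284.] top 0.140 [ 0.597 -0.466] [31. 30.] 66 727
scene tip_box 0.7 [413. 165.] top 0.058 [0.608 0.354] [122.  91.] 16 985
scene jar 0.7 [387. 133.] top 0.070 [0.435 0.373] [51. 47.] -40 283
scene tube_rack 0.89 [266. 290.] top 0.051 [ 0.696 -0.333] [94. 48.] 79 811
s
[... 920 characters left out ...]
p 0.087 [ 0.454 -0.335] [143.  42.] -9 579
side cradle 0.63 [403. 184.] top 0.056 [ 0.45  -0.324] [98. 29.] -8 665
side beaker 0.92 [246. 200.] top 0.079 [0.779 0.056] [68. 67.] 80 685
side beaker 0.56 [381. 199.] top 0.072 [ 0.465 -0.182] [48. 38.] 21 417
side tip_box 0.73 [223. 294.] top 0.057 [0.607 0.357] [121.  88.] 15 2778
side tape_roll 0.77 [384. 242.] top 0.020 [ 0.387 -0.01 ] [58. 51.] -53 291
side jar 0.84 [281. 336.] top 0.071 [0.433 0.38 ] [49. 46.] -8 1042
side tube_rack 0.74 [336. 166.] top 0.049 [ 0.69  -0.328] [99. 56.] 80 454
side eraser 0.71 [397. 223.] top 0.014 [ 0.393 -0.133] [45. 24.] 52 103
side media_bottle 0.92 [380. 146.] top 0.134 [ 0.596 -0.459] [29. 23.] -33 598
```

Heights and sizes all check out. Next I'm writing a move planner, which only prints numbers, and then going to a high wrist view.

```bash
cat > plan.py <<'E'
import sys
from h import *
# usage: plan.py x y z yaw_deg [x y z yaw ...]  -> scaled travel/rot per call (tool-down poses), chained
def down(yaw):
    c,s=np.cos(yaw),np.sin(yaw); return np.array([[c,s,0],[s,-c,0],[0,0,-1.]])
def segs(p,Q,x,yaw):
    G=down(np.radians(yaw)); v=R.from_matrix(Q.T@G).as_rotvec(); d=np.asarray(x)-p
    n=max(1,int(np.ceil(max(np.abs(Q.T@d).max()/.119,np.linalg.norm(d)/.16,np.degrees(np.linalg.norm(v))/59))))
    for i in range(n):
        Qi=Q@R.from_rotvec(v*i/n).as_matrix()
        yield np.round(Qi.T@d/n/.12,3),np.round(np.degrees(v)/n/60,3),int(np.ceil(max(np.linalg.norm(d)/n/.05,np.degrees(np.linalg.norm(v))/n/8.59)))
if __name__=="__main__":
    s=env.get_state(); p,Q=s['tcp_pos'],rot(s['orientation'])
    a=np.array(sys.argv[1:],float).reshape(-1,4)
    for g in a:
        for t,r,k in segs(p,Q,g[:3],g[3]): print('travel',t.tolist(),'rot',r.tolist(),'rows>=',k)
        print('--'); p,Q=g[:3],down(np.radians(g[3]))
E
python3 plan.py .53 -.05 .36 96
```

```text
travel [0.837, -0.665, -0.183] rot [0.0, 0.0, -0.274] rows>= 3
travel [0.991, -0.401, -0.183] rot [0.0, 0.0, -0.274] rows>= 3
travel [1.064, -0.105, -0.183] rot [0.0, 0.0, -0.274] rows>= 3
travel [1.05, 0.2, -0.183] rot [0.0, 0.0, -0.274] rows>= 3
travel [0.951, 0.489, -0.183] rot [0.0, 0.0, -0.274] rows>= 3
--
```

```bash
sed -i 's#/.16,#/.119,#' plan.py
python3 -m pendant '[{"travel":[0.83,-0.66,-0.18],"rot":[0,0,-0.27],"fingers":1},{"travel":[0.83,-0.66,-0.18],"rot":[0,0,-0.27],"fingers":1},{"travel":[0.83,-0.66,-0.18],"rot":[0,0,-0.27],"fingers":1}]'
python3 -m pendant '[{"travel":[0.99,-0.4,-0.18],"rot":[0,0,-0.27],"fingers":1},{"travel":[0.99,-0.4,-0.18],"rot":[0,0,-0.27],"fingers":1},{"travel":[0.99,-0.4,-0.18],"rot":[0,0,-0.27],"fingers":1}]'
python3 -m pendant '[{"travel":[1,-0.1,-0.18],"rot":[0,0,-0.27],"fingers":1},{"travel":[1,-0.1,-0.18],"rot":[0,0,-0.27],"fingers":1},{"travel":[1,-0.1,-0.18],"rot":[0,0,-0.27],"fingers":1}]'
python3 -m pendant '[{"travel":[1,0.2,-0.18],"rot":[0,0,-0.27],"fingers":1},{"travel":[1,0.2,-0.18],"rot":[0,0,-0.27],"fingers":1},{"travel":[1,0.2,-0.18],"rot":[0,0,-0.27],"fingers":1}]'
python3 -m pendant '[{"travel":[0.95,0.49,-0.18],"rot":[0,0,-0.27],"fingers":1},{"travel":[0.95,0.49,-0.18],"rot":[0,0,-0.27],"fingers":1},{"travel":[0.95,0.49,-0.18],"rot":[0,0,-0.27],"fingers":1}]'
python3 - <<'E'
from h import *
print(env.get_state())
p,P,t,r=look("wrist"); cv2.imwrite("pics/w1.png",p); np.save("w1.npy",P)
E
```

```text
clock: 1.75
tcp_pos: [0.2171, -0.455, 0.2725]
orientation: [-0.0, 0.965, 0.262, 0.0]
wrist_force: [0.8, -0.4, -0.6]
finger_gap: 0.0853
grip_force: 0.0
clock: 2.05
tcp_pos: [0.2958, -0.3537, 0.2944]
orientation: [0.0, 0.919, 0.395, 0.0]
wrist_force: [-0.0, -1.4, 0.8]
finger_gap: 0.0853
grip_force: 0.0
clock: 2.35
tcp_pos: [0.3704, -0.2585, 0.3163]
orientation: [0.001, 0.853, 0.521, 0.001]
wrist_force: [-0.2, -0.1, 0.5]
finger_gap: 0.0857
grip_force: 0.0
clock: 2.65
tcp_pos: [0.4472, -0.1632, 0.3376]
orientation: [0.001, 0.771, 0.636, 0.001]
wrist_force: [0.7, -1.1, 0.3]
finger_gap: 0.0854
grip_force: 0.0
clock: 2.95
tcp_pos: [0.527, -0.0629, 0.3589]
orientation: [0.0, 0.674, 0.738, 0.001]
wrist_force: [0.2, 0.0, 0.2]
finger_gap: 0.0857
grip_force: 0.0
{'clock': 2.95, 'joint_pos': array([-2.70370681e-01,  2.19637435e-01,  1.84855531e-01,  1.53472040e+00,
        4.90579810e-04,  1.20963788e+00]), 'qvel': array([ 0.50968356,  0.30812213,  0.50029062,  0.20050171, -0.01883123,
        0.590915  ]), 'tau': array([ -1.16133872, -44.73655701,  28.6209619 ,  -0.17974273,
         0.21340264,  -1.09770745]), 'tcp_pos': array([ 0.52704258, -0.06291472,  0.35887026]), 'orientation': array([4.65953051e-04, 6.74290794e-01, 7.38465603e-01, 5.11544121e-04]), 'wrist_force': array([0.19867394, 0.04617919, 0.2447001 ]), 'ft_torque': array([-0.03433436, -0.03654586,  0.04764296]), 'grip_force': 0.0, 'finger_gap': 0.08570652537616077}
```

View pics/w1.png

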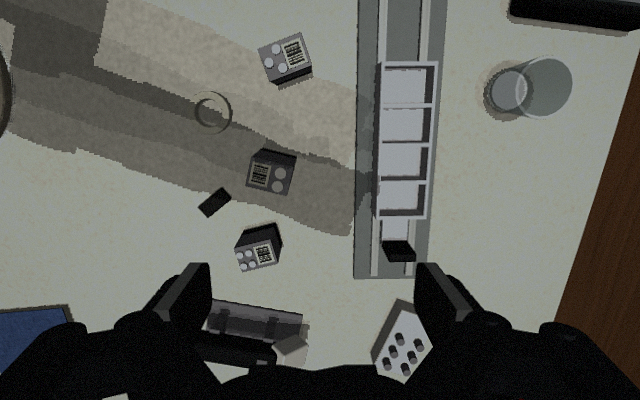

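The wrist picture shows pack c at (285,58) with its label towards world +x, b at (271,173) with its label towards −x, and d at (257,253) with its label towards +x. The tray walls run from (378,62) to (438,218), with the tab at (398,250). I'll measure after the arm settles.

```bash
python3 -m pendant '[{"travel":[0,0,0],"rot":[0,0,0],"fingers":1},{"travel":[0,0,0],"rot":[0,0,0],"fingers":1},{"travel":[0,0,0],"rot":[0,0,0],"fingers":1},{"travel":[0,0,0],"rot":[0,0,0],"fingers":1}]' >/dev/null
cat >> h.py <<'E'
PK=dict(a=.1,b=.09,c=.08,d=.07)
def topfit(P,xy,h,rad=.06,floor=0):
    """pack top near xy: median height, centre, size, yaw of long side"""
    q=P.reshape(-1,3); q=q[np.isfinite(q[:,0])]
    q=q[(np.hypot(*(q[:,:2]-xy).T)<rad)&(abs(q[:,2]-h-floor)<.008)]
    if len(q)<20: return None
    med=np.median(q[:,:2],0); q=q[np.hypot(*(q[:,:2]-med).T)<.036]
    z=np.median(q[:,2]); return round(z,4),*[np.round(k,4) for k in rect(q[:,:2])],len(q)
def tray(P,cxy=(.643,-.053),zr=(.050,.062)):
    """grid-fit of wall tops; returns tray centre, yaw of rails(deg), tab"""
    q=P.reshape(-1,3); q=q[np.isfinite(q[:,0])]
    q=q[(abs(q[:,0]-cxy[0])<.07)&(abs(q[:,1]-cxy[1])<.16)]
    w=q[(q[:,2]>zr[0])&(q[:,2]<zr[1])]
    c,sz,a=rect(w[:,:2]); return w,c,sz,a
E
python3 - <<'E'
from h import *
p,P,t,r=look("wrist"); np.save("w2.npy",P)
print(env.get_state()['tcp_pos'])
for k,xy in dict(b=(.48,-.075),c=(.489,.055),d=(.466,-.185)).items(): print(k,topfit(P,xy,PK[k]))
w,c,sz,a=tray(P); print(np.median(w[:,2]),c,sz,a,len(w))
u=np.array([np.cos(np.radians(a)),np.sin(np.radians(a))]); u=u if u[1]>0 else -u; v=np.array([u[1],-u[0]])
X=w[:,:2]@u;Y=w[:,:2]@v
print(np.histogram(X,bins=np.arange(X.min(),X.max()+.004,.004)))
print(np.histogram(Y,bins=np.arange(Y.min(),Y.max()+.002,.002)))
q=P.reshape(-1,3);q=q[np.isfinite(q[:,0])];tb=q[(abs(q[:,0]-.655)<.05)&(abs(q[:,1]+.17)<.05)&(q[:,2]>.068)&(q[:,2]<.085)];print("tab",len(tb),tb.mean(0) if len(tb) else 0, rect(tb[:,:2]) if len(tb) else 0)
E
```

```text
[ 0.52484988 -0.0664553   0.35834161]
b (np.float64(0.0895), array([ 0.478 , -0.0741]), array([50.1024, 36.7564]), np.float64(-9.3128), 1368)
c (np.float64(0.0795), array([0.4864, 0.0566]), array([50.3297, 36.0688]), np.float64(25.6936), 1652)
d (np.float64(0.0693), array([ 0.4646, -0.1847]), array([50.5772, 36.6756]), np.float64(20.4675), 1058)
0.05495355810547786 [ 0.64097241 -0.05108587] [242.0005188  67.6689682] -84.08822822570801 2547
(array([  8,   7,  89,   0,   0,   0,   0,   0,   0,   0,   0,   0, 111,
       133,  25,  25,  24,  24,  27,  26,  26,  23,  25,  28, 153,  96,
        25,  28,  25,  29,  25,  30,  29,  26,  26,  83, 164,  38,  31,
        28,  30,  35,  27,  35,  29,  30,  31, 136, 135,  32,  35,  31,
        29,  30,  30,  34,  32,  35,  39, 200,  95]), array([-0.23783261, -0.23383261, -0.22983261, -0.22583261, -0.22183261,
       -0.21783261, -0.21383261, -0.20983261, -0.20583261, -0.20183261,
       -0.19783261, -0.19383261, -0.18983261, -0.18583261, -0.18183261,
       -0.17783261, -0.17383261, -0.16983261, -0.16583261, -0.16183261,
       -0.15783261, -0.15
[... 686 characters left out ...]
 44,  44,  39,  40,  44,  42,  39,  44,  47,
        39,  44,  40,  36,  48, 338, 257, 131]), array([0.59846735, 0.60046735, 0.60246735, 0.60446735, 0.60646735,
       0.60846735, 0.61046735, 0.61246735, 0.61446735, 0.61646735,
       0.61846735, 0.62046735, 0.62246735, 0.62446735, 0.62646735,
       0.62846735, 0.63046735, 0.63246735, 0.63446735, 0.63646735,
       0.63846735, 0.64046735, 0.64246735, 0.64446735, 0.64646735,
       0.64846735, 0.65046735, 0.65246735, 0.65446735, 0.65646735,
       0.65846735, 0.66046735, 0.66246735, 0.66446735, 0.66646735]))
tab 273 [ 0.65287206 -0.16686425  0.07400389] (array([ 0.65362933, -0.16745032]), array([35.51025009, 11.86687088]), 5.770271301269531)
```

```bash
python3 - <<'E'
from h import *
P=np.load("w2.npy"); w,c,sz,a=tray(P)
a=np.radians(95.9);u=np.array([np.cos(a),np.sin(a)]);v=np.array([u[1],-u[0]])
X=w[:,:2]@u;Y=w[:,:2]@v
i=(abs(Y-.6325)<.026)&(X>-.2)
for k in (-94,-47,0,47,94):
    g=X[i&(abs(X+.0927-k/1000)<.012)];print(k,np.round([g.min(),g.max(),np.median(g)],4))
for s in(-1,1):
    g=Y[(abs(Y-.6325-s*.031)<.008)];print(np.round([g.min(),g.max(),np.median(g)],4))
    for e in (-.17,-.02): print(' ',np.median(Y[(abs(Y-.6325-s*.031)<.008)&(abs(X-e)<.03)]))
E
python3 plan.py .4646 -.1847 .20 110.5 .4646 -.1847 .056 110.5
```

```text
-94 [-0.1889 -0.1831 -0.1855]
-47 [-0.1416 -0.1363 -0.1385]
0 [-0.0951 -0.0893 -0.0924]
47 [-0.0483 -0.043  -0.0459]
94 [-0.0016  0.0041  0.0013]
[0.5985 0.6094 0.6019]
  0.602201630784003
  0.6015662368089926
[0.6555 0.6661 0.6623]
  0.6622660002996595
  0.6623927990487241
travel [-0.47, -0.291, 0.66] rot [-0.0, 0.0, -0.131] rows>= 3
travel [-0.426, -0.353, 0.66] rot [-0.0, 0.0, -0.131] rows>= 3
--
travel [0.0, 0.0, 0.6] rot [0.0, 0.0, 0.0] rows>= 2
travel [0.0, 0.0, 0.6] rot [0.0, 0.0, 0.0] rows>= 2
--
```

```bash
python3 -m pendant '[{"travel":[-0.47,-0.29,0.66],"rot":[0,0,-0.131],"fingers":1},{"travel":[-0.47,-0.29,0.66],"rot":[0,0,-0.131],"fingers":1},{"travel":[-0.47,-0.29,0.66],"rot":[0,0,-0.131],"fingers":1}]'
python3 -m pendant '[{"travel":[-0.426,-0.353,0.66],"rot":[0,0,-0.131],"fingers":1},{"travel":[-0.426,-0.353,0.66],"rot":[0,0,-0.131],"fingers":1},{"travel":[-0.426,-0.353,0.66],"rot":[0,0,-0.131],"fingers":1},{"travel":[-0.426,-0.353,0.66],"rot":[0,0,-0.131],"fingers":1},{"travel":[-0.426,-0.353,0.66],"rot":[0,0,-0.131],"fingers":1},{"travel":[-0.426,-0.353,0.66],"rot":[0,0,-0.131],"fingers":1}]'
python3 - <<'E'
from h import *
p,P,t,r=look("wrist"); print(topfit(P,(.4646,-.1847),.07))
E
python3 plan.py .4646 -.1847 .056 110.5
```

```text
clock: 3.75
tcp_pos: [0.4903, -0.1258, 0.2732]
orientation: [-0.005, 0.626, 0.78, -0.002]
wrist_force: [-0.6, 0.8, -0.0]
finger_gap: 0.0854
grip_force: 0.0
clock: 4.35
tcp_pos: [0.4672, -0.184, 0.202]
orientation: [0.002, 0.569, 0.823, 0.0]
wrist_force: [0.2, -0.2, -0.1]
finger_gap: 0.0856
grip_force: 0.0
(np.float64(0.0695), array([ 0.4644, -0.185 ]), array([49.971 , 36.2656]), np.float64(20.3448), 2996)
travel [0.002, -0.012, 0.607] rot [0.001, 0.001, 0.002] rows>= 2
travel [0.001, -0.012, 0.607] rot [0.001, 0.001, 0.002] rows>= 2
--
```

```bash
python3 -m pendant '[{"travel":[0.003,-0.024,0.4],"rot":[0,0,0],"fingers":1},{"travel":[0.003,-0.024,0.8],"rot":[0,0,0],"fingers":1},{"travel":[0.003,-0.024,1],"rot":[0,0,0],"fingers":1}]' >/dev/null
python3 -m pendant '[{"travel":[0,0,0.214],"rot":[0,0,0],"fingers":1},{"travel":[0,0,0.214],"rot":[0,0,0],"fingers":1},{"travel":[0,0,0.214],"rot":[0,0,0],"fingers":1},{"travel":[0,0,0.214],"rot":[0,0,0],"fingers":1}]'
python3 -m pendant '[{"travel":[0,0,0],"rot":[0,0,0],"fingers":-0.3},{"travel":[0,0,0],"rot":[0,0,0],"fingers":-0.3},{"travel":[0,0,0],"rot":[0,0,0],"fingers":-0.3},{"travel":[0,0,0],"rot":[0,0,0],"fingers":-0.3},{"travel":[0,0,0],"rot":[0,0,0],"fingers":-0.3},{"travel":[0,0,0],"rot":[0,0,0],"fingers":-0.3}]' 40
```

```text
clock: 5.1
tcp_pos: [0.4643, -0.1852, 0.0561]
orientation: [0.002, 0.569, 0.822, 0.0]
wrist_force: [0.6, -0.3, -0.2]
finger_gap: 0.0855
grip_force: 0.0
clock: 5.7
tcp_pos: [0.4635, -0.185, 0.0553]
orientation: [0.001, 0.569, 0.822, 0.0]
wrist_force: [-0.5, 1.5, 5.6]
finger_gap: 0.0492
grip_force: 41.3
```

```bash
python3 plan.py .4635 -.185 .205 110.5 .6456 -.0968 .205 95.9 .6456 -.0968 .0835 95.9
```

```text
travel [-0.001, 0.001, -0.624] rot [0.001, 0.001, 0.001] rows>= 2
travel [-0.001, 0.001, -0.624] rot [0.001, 0.001, 0.001] rows>= 2
--
travel [0.079, 0.839, 0.0] rot [0.0, 0.0, 0.122] rows>= 3
travel [0.185, 0.823, 0.0] rot [0.0, 0.0, 0.122] rows>= 3
--
travel [0.0, 0.0, 0.506] rot [0.0, 0.0, 0.0] rows>= 2
travel [0.0, 0.0, 0.506] rot [0.0, 0.0, 0.0] rows>= 2
--
```

```bash
python3 -m pendant '[{"travel":[0,0,-0.3],"rot":[0,0,0],"fingers":-0.3},{"travel":[0,0,-0.65],"rot":[0,0,0],"fingers":-0.3},{"travel":[0,0,-1],"rot":[0,0,0],"fingers":-0.3}]' >/dev/null
python3 -m pendant '[{"travel":[0,0,-0.25],"rot":[0,0,0],"fingers":-0.3},{"travel":[0,0,-0.25],"rot":[0,0,0],"fingers":-0.3},{"travel":[0,0,-0.25],"rot":[0,0,0],"fingers":-0.3}]' 
python3 -m pendant '[{"travel":[0.03,0.28,0],"rot":[0,0,0.06],"fingers":-0.3},{"travel":[0.06,0.56,0],"rot":[0,0,0.12],"fingers":-0.3},{"travel":[0.08,0.84,0],"rot":[0,0,0.122],"fingers":-0.3}]' >/dev/null
python3 -m pendant '[{"travel":[0.06,0.27,0],"rot":[0,0,0.06],"fingers":-0.3},{"travel":[0.12,0.54,0],"rot":[0,0,0.122],"fingers":-0.3},{"travel":[0.185,0.823,0],"rot":[0,0,0.122],"fingers":-0.3},{"travel":[0.185,0.823,0],"rot":[0,0,0.122],"fingers":-0.3},{"travel":[0.185,0.823,0],"rot":[0,0,0.122],"fingers":-0.3},{"travel":[0.185,0.823,0],"rot":[0,0,0.122],"fingers":-0.3}]' 
python3 plan.py .6456 -.0968 .0835 95.9
python3 - <<'E'
from h import *
p,P,t,r=look("wrist"); cv2.imwrite("pics/w3.png",p)
s=env.get_state();T=rot(s['orientation'])
q=(P.reshape(-1,3)-s['tcp_pos'])@T; q=q[np.isfinite(q[:,0])]
q=q[(abs(q[:,0])<.03)&(abs(q[:,1])<.024)&(q[:,2]>-.03)&(q[:,2]<.0)]
print(len(q),np.median(q,0), np.percentile(q,[1,99],axis=0))
E
```

```text
clock: 6.3
tcp_pos: [0.4629, -0.1847, 0.2045]
orientation: [0.001, 0.569, 0.822, 0.0]
wrist_force: [-0.6, -0.1, -3.1]
finger_gap: 0.0494
grip_force: 42.8
clock: 7.2
tcp_pos: [0.6432, -0.0959, 0.2026]
orientation: [-0.001, 0.669, 0.743, -0.001]
wrist_force: [0.8, 0.4, -1.1]
finger_gap: 0.0496
grip_force: 42.8
travel [-0.005, 0.011, 0.496] rot [-0.002, -0.0, 0.001] rows>= 2
travel [-0.005, 0.01, 0.496] rot [-0.002, -0.0, 0.001] rows>= 2
--
13214 [ 0.00557614  0.00012319 -0.01353518] [[-0.01744174 -0.02338387 -0.01898206]
 [ 0.01794338  0.02354655 -0.00103433]]
```

View pics/w3.png

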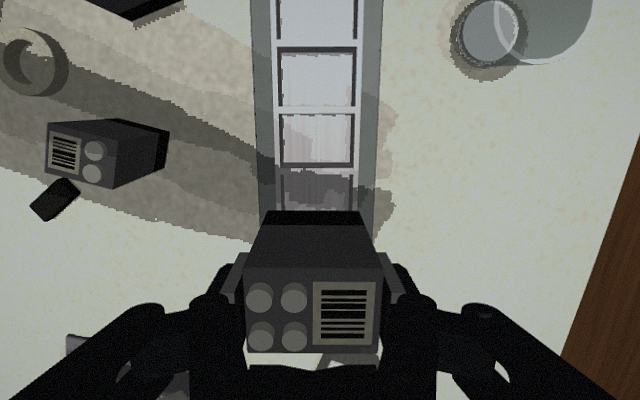

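The picture shows pack d held upright at (313,300), centred on the TCP to within 0.3 mm, with the label on the right. Pocket 1 is hidden under it. I'll lower it now.

```bash
python3 -m pendant '[{"travel":[-0.01,0.021,0.1],"rot":[-0.004,0,0.002],"fingers":-0.3},{"travel":[-0.01,0.021,0.3],"rot":[-0.004,0,0.002],"fingers":-0.3},{"travel":[-0.01,0.021,0.5],"rot":[-0.004,0,0.002],"fingers":-0.3},{"travel":[-0.01,0.021,0.6],"rot":[-0.004,0,0.002],"fingers":-0.3},{"travel":[-0.01,0.021,0.7],"rot":[-0.004,0,0.002],"fingers":-0.3}]'
python3 plan.py .6456 -.0968 .0835 95.9
```

```text
clock: 7.75
tcp_pos: [0.6467, -0.097, 0.1192]
orientation: [0.001, 0.67, 0.742, 0.001]
wrist_force: [-0.0, -0.1, -0.2]
finger_gap: 0.0497
grip_force: 42.9
travel [0.003, -0.01, 0.298] rot [0.003, -0.0, -0.001] rows>= 1
--
```

```bash
python3 -m pendant '[{"travel":[0,-0.008,0.06],"rot":[0.002,0,0],"fingers":-0.3},{"travel":[0,-0.008,0.12],"rot":[0.002,0,0],"fingers":-0.3},{"travel":[0,-0.008,0.18],"rot":[0.002,0,0],"fingers":-0.3},{"travel":[0,-0.008,0.24],"rot":[0.002,0,0],"fingers":-0.3},{"travel":[0,-0.008,0.295],"rot":[0.002,0,0],"fingers":-0.3},{"travel":[0,-0.008,0.295],"rot":[0.002,0,0],"fingers":-0.3},{"travel":[0,-0.008,0.295],"rot":[0.002,0,0],"fingers":-0.3},{"travel":[0,-0.008,0.295],"rot":[0.002,0,0],"fingers":-0.3}]'
```

```text
clock: 8.55
tcp_pos: [0.6469, -0.0968, 0.0852]
orientation: [0.001, 0.67, 0.742, 0.001]
wrist_force: [0.2, 0.2, -1.2]
finger_gap: 0.0498
grip_force: 42.9
```

```bash
python3 -m pendant '[{"travel":[0,0,0.02],"rot":[0,0,0],"fingers":-0.3},{"travel":[0,0,0.033],"rot":[0,0,0],"fingers":-0.3},{"travel":[0,0,0.033],"rot":[0,0,0],"fingers":-0.3}]'
python3 -m pendant '[{"travel":[0,0,0],"rot":[0,0,0],"fingers":0.7},{"travel":[0,0,0],"rot":[0,0,0],"fingers":0.7},{"travel":[0,0,0],"rot":[0,0,0],"fingers":0.7},{"travel":[0,0,0],"rot":[0,0,0],"fingers":0.7},{"travel":[0,0,-0.3],"rot":[0,0,0],"fingers":0.7},{"travel":[0,0,-0.7],"rot":[0,0,0],"fingers":1},{"travel":[0,0,-1],"rot":[0,0,0],"fingers":1},{"travel":[0,0,-1],"rot":[0,0,0],"fingers":1},{"travel":[0,0,-1],"rot":[0,0,0],"fingers":1}]'
python3 - <<'E'
from h import *
p,P,t,r=look("wrist"); 
for k,xy in dict(d=(.6456,-.0968)).items(): print(k,topfit(P,xy,PK[k],floor=.026))
print('b',topfit(P,(.478,-.0741),.09))
E
python3 plan.py .478 -.0741 .205 80.7  .478 -.0741 .075 80.7
```

```text
clock: 8.85
tcp_pos: [0.6468, -0.0968, 0.0814]
orientation: [0.001, 0.67, 0.742, 0.001]
wrist_force: [-0.1, -0.1, 2.5]
finger_gap: 0.0493
grip_force: 43.3
clock: 9.75
tcp_pos: [0.647, -0.097, 0.2021]
orientation: [0.002, 0.67, 0.742, 0.001]
wrist_force: [-0.3, 1.0, -0.6]
finger_gap: 0.085
grip_force: 0.0
d (np.float64(0.0954), array([ 0.6475, -0.0971]), array([50.0885, 37.01  ]), np.float64(5.6122), 3628)
b (np.float64(0.0895), array([ 0.478 , -0.0744]), array([51.927 , 36.7035]), np.float64(-9.3685), 4032)
travel [0.166, -0.687, -0.02] rot [0.001, -0.0, 0.126] rows>= 2
travel [0.073, -0.703, -0.02] rot [0.001, -0.0, 0.126] rows>= 2
--
travel [0.0, 0.0, 0.542] rot [0.0, 0.0, 0.0] rows>= 2
travel [0.0, 0.0, 0.542] rot [0.0, 0.0, 0.0] rows>= 2
--
```

```bash
python3 -m pendant '[{"travel":[0.08,-0.34,-0.02],"rot":[0,0,0.126],"fingers":1},{"travel":[0.166,-0.687,-0.02],"rot":[0,0,0.126],"fingers":1},{"travel":[0.166,-0.687,-0.02],"rot":[0,0,0.126],"fingers":1}]' >/dev/null
python3 -m pendant '[{"travel":[0.03,-0.35,-0.02],"rot":[0,0,0.126],"fingers":1},{"travel":[0.073,-0.703,-0.02],"rot":[0,0,0.126],"fingers":1},{"travel":[0.073,-0.703,-0.02],"rot":[0,0,0.126],"fingers":1},{"travel":[0.073,-0.703,-0.02],"rot":[0,0,0.126],"fingers":1},{"travel":[0.073,-0.703,-0.02],"rot":[0,0,0.126],"fingers":1},{"travel":[0.073,-0.703,-0.02],"rot":[0,0,0.126],"fingers":1}]'
python3 - <<'E'
from h import *
p,P,t,r=look("wrist"); 
print('b',topfit(P,(.478,-.0741),.09)); print('c',topfit(P,(.4864,.0566),.08))
E
python3 plan.py .478 -.0743 .072 80.7
```

```text
clock: 10.7
tcp_pos: [0.4795, -0.0745, 0.2051]
orientation: [0.001, 0.762, 0.648, 0.001]
wrist_force: [0.3, 0.7, 0.4]
finger_gap: 0.0855
grip_force: 0.0
b (np.float64(0.0895), array([ 0.4782, -0.074 ]), array([50.0777, 36.0719]), np.float64(-9.0542), 3373)
c (np.float64(0.0796), array([0.4867, 0.0564]), array([50.8437, 35.763 ]), np.float64(24.4796), 3398)
travel [-0.0, -0.007, 0.555] rot [0.001, -0.0, 0.0] rows>= 2
travel [-0.0, -0.006, 0.555] rot [0.001, -0.0, 0.0] rows>= 2
--
```

```bash
python3 -m pendant '[{"travel":[0,-0.012,0.4],"rot":[0,0,0],"fingers":1},{"travel":[0,-0.012,0.8],"rot":[0,0,0],"fingers":1},{"travel":[0,-0.012,1],"rot":[0,0,0],"fingers":1}]' >/dev/null
python3 -m pendant '[{"travel":[0,0,0.11],"rot":[0,0,0],"fingers":1},{"travel":[0,0,0.11],"rot":[0,0,0],"fingers":1},{"travel":[0,0,0.11],"rot":[0,0,0],"fingers":1}]'
python3 -m pendant '[{"travel":[0,0,0],"rot":[0,0,0],"fingers":-0.3},{"travel":[0,0,0],"rot":[0,0,0],"fingers":-0.3},{"travel":[0,0,0],"rot":[0,0,0],"fingers":-0.3},{"travel":[0,0,0],"rot":[0,0,0],"fingers":-0.3},{"travel":[0,0,0],"rot":[0,0,0],"fingers":-0.3},{"travel":[0,0,0],"rot":[0,0,0],"fingers":-0.3}]' 40
python3 -m pendant '[{"travel":[0,0,-0.3],"rot":[0,0,0],"fingers":-0.3},{"travel":[0,0,-0.6],"rot":[0,0,0],"fingers":-0.3},{"travel":[0,0,-1],"rot":[0,0,0],"fingers":-0.3},{"travel":[0,0,-1],"rot":[0,0,0],"fingers":-0.3},{"travel":[0,0,-1],"rot":[0,0,0],"fingers":-0.3}]'
python3 plan.py .478 -.0743 .215 80.7 .6408 -.0501 .215 95.9 .6408 -.0501 .120 95.9
```

```text
clock: 11.35
tcp_pos: [0.4777, -0.0741, 0.0722]
orientation: [0.001, 0.762, 0.648, 0.001]
wrist_force: [-0.3, -0.1, -0.4]
finger_gap: 0.0852
grip_force: 0.0
clock: 11.95
tcp_pos: [0.478, -0.0742, 0.0733]
orientation: [0.002, 0.762, 0.648, 0.002]
wrist_force: [-0.5, 0.3, 6.6]
finger_gap: 0.0498
grip_force: 42.4
clock: 12.45
tcp_pos: [0.4775, -0.0742, 0.1932]
orientation: [0.002, 0.762, 0.648, 0.002]
wrist_force: [0.4, 0.7, -2.0]
finger_gap: 0.0491
grip_force: 42.6
travel [-0.0, 0.005, -0.182] rot [0.005, 0.0, 0.001] rows>= 1
--
travel [0.209, 0.653, 0.0] rot [0.0, 0.0, -0.127] rows>= 2
travel [0.121, 0.675, 0.0] rot [0.0, 0.0, -0.127] rows>= 2
--
travel [0.0, 0.0, 0.792] rot [0.0, 0.0, 0.0] rows>= 2
--
```

```bash
python3 -m pendant '[{"travel":[0.1,0.33,-0.18],"rot":[0,0,-0.06],"fingers":-0.3},{"travel":[0.209,0.653,-0.18],"rot":[0,0,-0.127],"fingers":-0.3},{"travel":[0.209,0.653,-0.18],"rot":[0,0,-0.127],"fingers":-0.3}]' >/dev/null
python3 -m pendant '[{"travel":[0.06,0.34,0],"rot":[0,0,-0.06],"fingers":-0.3},{"travel":[0.121,0.675,0],"rot":[0,0,-0.127],"fingers":-0.3},{"travel":[0.121,0.675,0],"rot":[0,0,-0.127],"fingers":-0.3},{"travel":[0.121,0.675,0],"rot":[0,0,-0.127],"fingers":-0.3},{"travel":[0.121,0.675,0],"rot":[0,0,-0.127],"fingers":-0.3},{"travel":[0.121,0.675,0],"rot":[0,0,-0.127],"fingers":-0.3}]'
cat > hold.py <<'E'
from h import *
# where the held pack's top sits in the tool frame
p,P,t,r=look("wrist"); s=env.get_state();T=rot(s['orientation'])
q=(P.reshape(-1,3)-s['tcp_pos'])@T; q=q[np.isfinite(q[:,0])]
q=q[(abs(q[:,0])<.03)&(abs(q[:,1])<.024)&(q[:,2]>-.04)&(q[:,2]<.0)]
z=np.median(q[:,2]); q=q[abs(q[:,2]-z)<.007]
print("held top",round(z,4),np.percentile(q,[1,99],axis=0)[:,:2].round(4).tolist())
E
python3 hold.py; python3 plan.py .6408 -.0501 .12 95.9
```

```text
clock: 13.35
tcp_pos: [0.6382, -0.0496, 0.2139]
orientation: [0.0, 0.669, 0.743, 0.0]
wrist_force: [-0.1, -0.0, -1.0]
finger_gap: 0.0493
grip_force: 43.1
held top -0.0158 [[-0.0172, -0.0235], [0.0181, 0.0235]]
travel [-0.005, 0.018, 0.786] rot [0.002, 0.0, 0.001] rows>= 2
--
```

```bash
python3 -m pendant '[{"travel":[-0.004,0.014,0.2],"rot":[0,0,0],"fingers":-0.3},{"travel":[-0.004,0.014,0.45],"rot":[0,0,0],"fingers":-0.3},{"travel":[-0.004,0.014,0.65],"rot":[0,0,0],"fingers":-0.3},{"travel":[-0.004,0.014,0.68],"rot":[0,0,0],"fingers":-0.3},{"travel":[-0.004,0.014,0.68],"rot":[0,0,0],"fingers":-0.3},{"travel":[-0.004,0.014,0.68],"rot":[0,0,0],"fingers":-0.3}]'
python3 plan.py .6408 -.0501 .0985 95.9
```

```text
clock: 14.0
tcp_pos: [0.6421, -0.0501, 0.1343]
orientation: [0.002, 0.669, 0.743, 0.001]
wrist_force: [-0.0, -0.2, -1.3]
finger_gap: 0.0492
grip_force: 43.1
travel [0.001, -0.012, 0.298] rot [0.004, 0.001, 0.001] rows>= 1
--
```

```bash
python3 -m pendant '[{"travel":[0,-0.01,0.06],"rot":[0.002,0,0],"fingers":-0.3},{"travel":[0,-0.01,0.12],"rot":[0.002,0,0],"fingers":-0.3},{"travel":[0,-0.01,0.18],"rot":[0.002,0,0],"fingers":-0.3},{"travel":[0,-0.01,0.24],"rot":[0.002,0,0],"fingers":-0.3},{"travel":[0,-0.01,0.29],"rot":[0.002,0,0],"fingers":-0.3},{"travel":[0,-0.01,0.29],"rot":[0.002,0,0],"fingers":-0.3},{"travel":[0,-0.01,0.29],"rot":[0.002,0,0],"fingers":-0.3}]'
```

```text
clock: 14.7
tcp_pos: [0.6398, -0.0501, 0.0991]
orientation: [0.0, 0.669, 0.743, -0.0]
wrist_force: [-4.8, -0.4, 10.0]
finger_gap: 0.0498
grip_force: 44.8
```

```bash
python3 -m pendant '[{"travel":[0,0,0],"rot":[0,0,0],"fingers":0.7},{"travel":[0,0,0],"rot":[0,0,0],"fingers":0.7},{"travel":[0,0,0],"rot":[0,0,0],"fingers":0.7},{"travel":[0,0,0],"rot":[0,0,0],"fingers":0.7},{"travel":[0,0,-0.3],"rot":[0,0,0],"fingers":0.7},{"travel":[0,0,-0.7],"rot":[0,0,0],"fingers":1},{"travel":[0,0,-0.9],"rot":[0,0,0],"fingers":1},{"travel":[0,0,-0.9],"rot":[0,0,0],"fingers":1},{"travel":[0,0,-0.9],"rot":[0,0,0],"fingers":1}]'
python3 - <<'E'
from h import *
p,P,t,r=look("wrist"); 
print('b',topfit(P,(.6408,-.0501),.09,floor=.026)); print('c',topfit(P,(.4864,.0566),.08)); print('a',topfit(P,(.468,.181),.1))
E
python3 plan.py .4866 .0565 .21 115.5
```

```text
clock: 15.6
tcp_pos: [0.6405, -0.05, 0.2058]
orientation: [0.0, 0.669, 0.743, 0.0]
wrist_force: [0.0, 0.0, 0.2]
finger_gap: 0.0854
grip_force: 0.0
b (np.float64(0.1155), array([ 0.6403, -0.0503]), array([50.0575, 36.5782]), np.float64(6.0713), 4135)
c (np.float64(0.0796), array([0.4868, 0.0566]), array([50.9768, 36.6528]), np.float64(25.134), 4372)
a None
travel [0.507, -0.589, -0.022] rot [-0.001, -0.0, -0.163] rows>= 2
travel [0.6, -0.494, -0.022] rot [-0.001, -0.0, -0.163] rows>= 2
--
```

b is seated (top at 0.1155). Now c.

```bash
python3 -m pendant '[{"travel":[0.25,-0.3,-0.02],"rot":[0,0,-0.1],"fingers":1},{"travel":[0.507,-0.589,-0.02],"rot":[0,0,-0.163],"fingers":1},{"travel":[0.507,-0.589,-0.02],"rot":[0,0,-0.163],"fingers":1}]' >/dev/null
python3 -m pendant '[{"travel":[0.3,-0.25,-0.02],"rot":[0,0,-0.1],"fingers":1},{"travel":[0.6,-0.494,-0.02],"rot":[0,0,-0.163],"fingers":1},{"travel":[0.6,-0.494,-0.02],"rot":[0,0,-0.163],"fingers":1},{"travel":[0.6,-0.494,-0.02],"rot":[0,0,-0.163],"fingers":1},{"travel":[0.6,-0.494,-0.02],"rot":[0,0,-0.163],"fingers":1},{"travel":[0.6,-0.494,-0.02],"rot":[0,0,-0.163],"fingers":1}]'
python3 - <<'E'
from h import *
p,P,t,r=look("wrist"); 
print('c',topfit(P,(.4864,.0566),.08)); print('a',topfit(P,(.468,.181),.1))
E
python3 plan.py .4867 .0566 .064 115.2
```

```text
clock: 16.55
tcp_pos: [0.488, 0.0557, 0.21]
orientation: [0.0, 0.534, 0.846, -0.0]
wrist_force: [-0.1, 0.2, -0.3]
finger_gap: 0.0856
grip_force: 0.0
c (np.float64(0.0794), array([0.4863, 0.0571]), array([49.9835, 36.5587]), np.float64(25.2773), 3055)
a (np.float64(0.0997), array([0.4673, 0.1822]), array([50.1737, 36.9763]), np.float64(-13.2047), 4181)
travel [0.006, -0.003, 0.609] rot [-0.0, 0.0, 0.002] rows>= 2
travel [0.006, -0.003, 0.609] rot [-0.0, 0.0, 0.002] rows>= 2
--
```

```bash
python3 -m pendant '[{"travel":[0.013,-0.006,0.4],"rot":[0,0,0],"fingers":1},{"travel":[0.013,-0.006,0.8],"rot":[0,0,0],"fingers":1},{"travel":[0.013,-0.006,1],"rot":[0,0,0],"fingers":1}]' >/dev/null
python3 -m pendant '[{"travel":[0,0,0.218],"rot":[0,0,0],"fingers":1},{"travel":[0,0,0.218],"rot":[0,0,0],"fingers":1},{"travel":[0,0,0.218],"rot":[0,0,0],"fingers":1}]'
python3 -m pendant '[{"travel":[0,0,0],"rot":[0,0,0],"fingers":-0.3},{"travel":[0,0,0],"rot":[0,0,0],"fingers":-0.3},{"travel":[0,0,0],"rot":[0,0,0],"fingers":-0.3},{"travel":[0,0,0],"rot":[0,0,0],"fingers":-0.3},{"travel":[0,0,0],"rot":[0,0,0],"fingers":-0.3},{"travel":[0,0,0],"rot":[0,0,0],"fingers":-0.3}]' 40
python3 -m pendant '[{"travel":[0,0,-0.3],"rot":[0,0,0],"fingers":-0.3},{"travel":[0,0,-0.6],"rot":[0,0,0],"fingers":-0.3},{"travel":[0,0,-1],"rot":[0,0,0],"fingers":-0.3},{"travel":[0,0,-1],"rot":[0,0,0],"fingers":-0.3},{"travel":[0,0,-1],"rot":[0,0,0],"fingers":-0.3}]'
python3 plan.py .4866 .0568 .21 115.2 .6360 -.0033 .21 95.9
```

```text
clock: 17.2
tcp_pos: [0.4859, 0.0571, 0.0642]
orientation: [-0.001, 0.534, 0.846, -0.0]
wrist_force: [0.3, -0.2, 1.0]
finger_gap: 0.0856
grip_force: 0.0
clock: 17.8
tcp_pos: [0.4868, 0.0573, 0.0657]
orientation: [0.001, 0.533, 0.846, 0.001]
wrist_force: [-0.8, -1.8, 5.9]
finger_gap: 0.0493
grip_force: 41.4
clock: 18.3
tcp_pos: [0.4866, 0.0575, 0.1857]
orientation: [0.002, 0.533, 0.846, 0.001]
wrist_force: [-0.5, 0.6, -0.8]
finger_gap: 0.0493
grip_force: 42.8
travel [-0.005, -0.002, -0.203] rot [0.003, 0.002, 0.006] rows>= 1
--
travel [-0.492, 0.457, 0.0] rot [0.0, 0.0, 0.161] rows>= 2
travel [-0.408, 0.533, 0.0] rot [0.0, 0.0, 0.161] rows>= 2
--
```

```bash
python3 -m pendant '[{"travel":[-0.25,0.23,-0.2],"rot":[0,0,0.08],"fingers":-0.3},{"travel":[-0.497,0.455,-0.2],"rot":[0,0,0.165],"fingers":-0.3},{"travel":[-0.497,0.455,-0.2],"rot":[0,0,0.165],"fingers":-0.3}]' >/dev/null
python3 -m pendant '[{"travel":[-0.2,0.27,0],"rot":[0,0,0.08],"fingers":-0.3},{"travel":[-0.408,0.533,0],"rot":[0,0,0.161],"fingers":-0.3},{"travel":[-0.408,0.533,0],"rot":[0,0,0.161],"fingers":-0.3},{"travel":[-0.408,0.533,0],"rot":[0,0,0.161],"fingers":-0.3},{"travel":[-0.408,0.533,0],"rot":[0,0,0.161],"fingers":-0.3},{"travel":[-0.408,0.533,0],"rot":[0,0,0.161],"fingers":-0.3}]'
python3 hold.py; python3 plan.py .6360 -.0033 .126 95.9
```

```text
clock: 19.2
tcp_pos: [0.6342, -0.0021, 0.2081]
orientation: [-0.001, 0.669, 0.743, -0.0]
wrist_force: [-0.5, -0.1, -1.6]
finger_gap: 0.0497
grip_force: 42.8
held top -0.0134 [[-0.0169, -0.0235], [0.0183, 0.0235]]
travel [-0.011, 0.012, 0.687] rot [-0.0, -0.0, 0.002] rows>= 2
--
```

```bash
python3 -m pendant '[{"travel":[-0.013,0.012,0.2],"rot":[0,0,0],"fingers":-0.3},{"travel":[-0.013,0.012,0.45],"rot":[0,0,0],"fingers":-0.3},{"travel":[-0.013,0.012,0.65],"rot":[0,0,0],"fingers":-0.3},{"travel":[-0.013,0.012,0.68],"rot":[0,0,0],"fingers":-0.3},{"travel":[-0.013,0.012,0.68],"rot":[0,0,0],"fingers":-0.3},{"travel":[-0.013,0.012,0.68],"rot":[0,0,0],"fingers":-0.3}]'
python3 plan.py .6360 -.0036 .0915 95.9
```

```text
clock: 19.85
tcp_pos: [0.6378, -0.0041, 0.1285]
orientation: [0.001, 0.669, 0.743, 0.001]
wrist_force: [-0.2, -0.5, -1.6]
finger_gap: 0.0498
grip_force: 42.8
travel [0.006, -0.015, 0.308] rot [0.002, 0.001, 0.002] rows>= 1
--
```

```bash
python3 -m pendant '[{"travel":[0.003,-0.012,0.06],"rot":[0,0,0],"fingers":-0.3},{"travel":[0.003,-0.012,0.12],"rot":[0,0,0],"fingers":-0.3},{"travel":[0.003,-0.012,0.18],"rot":[0,0,0],"fingers":-0.3},{"travel":[0.003,-0.012,0.24],"rot":[0,0,0],"fingers":-0.3},{"travel":[0.003,-0.012,0.3],"rot":[0,0,0],"fingers":-0.3},{"travel":[0.003,-0.012,0.3],"rot":[0,0,0],"fingers":-0.3},{"travel":[0.003,-0.012,0.3],"rot":[0,0,0],"fingers":-0.3}]'
```

```text
clock: 20.55
tcp_pos: [0.6353, -0.004, 0.0914]
orientation: [0.0, 0.669, 0.743, -0.0]
wrist_force: [-3.7, 1.0, 6.4]
finger_gap: 0.0492
grip_force: 44.0
```

```bash
python3 -m pendant '[{"travel":[0,0,0],"rot":[0,0,0],"fingers":0.7},{"travel":[0,0,0],"rot":[0,0,0],"fingers":0.7},{"travel":[0,0,0],"rot":[0,0,0],"fingers":0.7},{"travel":[0,0,0],"rot":[0,0,0],"fingers":0.7},{"travel":[0,0,-0.3],"rot":[0,0,0],"fingers":0.7},{"travel":[0,0,-0.7],"rot":[0,0,0],"fingers":1},{"travel":[0,0,-1],"rot":[0,0,0],"fingers":1},{"travel":[0,0,-1],"rot":[0,0,0],"fingers":1},{"travel":[0,0,-1],"rot":[0,0,0],"fingers":1}]'
python3 - <<'E'
from h import *
p,P,t,r=look("wrist"); cv2.imwrite("pics/w4.png",p)
print('c',topfit(P,(.6360,-.0033),.08,floor=.026)); print('a',topfit(P,(.468,.181),.1,rad=.1))
E
python3 plan.py .4673 .1822 .225 76.8
```

```text
clock: 21.45
tcp_pos: [0.6363, -0.004, 0.2118]
orientation: [0.001, 0.669, 0.743, 0.001]
wrist_force: [-0.1, 0.0, -0.1]
finger_gap: 0.0855
grip_force: 0.0
c (np.float64(0.1055), array([ 0.6366, -0.0131]), array([55.6337, 49.9456]), np.float64(-83.8947), 4226)
a None
travel [0.563, -0.41, -0.041] rot [-0.0, 0.0, 0.107] rows>= 2
travel [0.514, -0.471, -0.041] rot [-0.0, 0.0, 0.107] rows>= 2
travel [0.458, -0.525, -0.041] rot [-0.0, 0.0, 0.107] rows>= 2
--
```

```bash
python3 -m pendant '[{"travel":[0.56,-0.41,-0.04],"rot":[0,0,0.107],"fingers":1},{"travel":[0.56,-0.41,-0.04],"rot":[0,0,0.107],"fingers":1},{"travel":[0.56,-0.41,-0.04],"rot":[0,0,0.107],"fingers":1}]' >/dev/null
python3 -m pendant '[{"travel":[0.51,-0.47,-0.04],"rot":[0,0,0.107],"fingers":1},{"travel":[0.51,-0.47,-0.04],"rot":[0,0,0.107],"fingers":1},{"travel":[0.51,-0.47,-0.04],"rot":[0,0,0.107],"fingers":1},{"travel":[0.51,-0.47,-0.04],"rot":[0,0,0.107],"fingers":1},{"travel":[0.51,-0.47,-0.04],"rot":[0,0,0.107],"fingers":1}]'
python3 - <<'E'
from h import *
p,P,t,r=look("wrist"); cv2.imwrite("pics/w5.png",p)
print('a',topfit(P,(.468,.181),.1,rad=.1))
E
python3 plan.py .4673 .1822 .225 76.8
```

```text
clock: 22.3
tcp_pos: [0.5243, 0.1187, 0.2195]
orientation: [0.0, 0.748, 0.663, -0.0]
wrist_force: [0.6, -0.1, 0.5]
finger_gap: 0.085
grip_force: 0.0
a (np.float64(0.0997), array([0.4677, 0.1818]), array([49.6992, 36.3323]), np.float64(-13.4394), 3799)
travel [0.469, -0.537, -0.046] rot [-0.0, 0.0, 0.105] rows>= 2
--
```

```bash
python3 -m pendant '[{"travel":[0.465,-0.54,-0.046],"rot":[0,0,0.105],"fingers":1},{"travel":[0.465,-0.54,-0.046],"rot":[0,0,0.105],"fingers":1},{"travel":[0.465,-0.54,-0.046],"rot":[0,0,0.105],"fingers":1},{"travel":[0.465,-0.54,-0.046],"rot":[0,0,0.105],"fingers":1},{"travel":[0.465,-0.54,-0.046],"rot":[0,0,0.105],"fingers":1},{"travel":[0.465,-0.54,-0.046],"rot":[0,0,0.105],"fingers":1}]'
python3 - <<'E'
from h import *
p,P,t,r=look("wrist"); cv2.imwrite("pics/w6.png",p)
print('a',topfit(P,(.468,.181),.1,rad=.1))
E
python3 plan.py .4675 .182 .082 76.6
```

```text
clock: 22.95
tcp_pos: [0.467, 0.1816, 0.2255]
orientation: [0.0, 0.784, 0.621, -0.0]
wrist_force: [0.3, 0.9, -0.1]
finger_gap: 0.0856
grip_force: 0.0
a (np.float64(0.0995), array([0.4675, 0.1827]), array([50.1995, 36.0922]), np.float64(-13.1595), 3132)
travel [0.002, 0.002, 0.598] rot [-0.0, 0.0, 0.001] rows>= 2
travel [0.002, 0.002, 0.598] rot [-0.0, 0.0, 0.001] rows>= 2
--
```

View pics/w6.png

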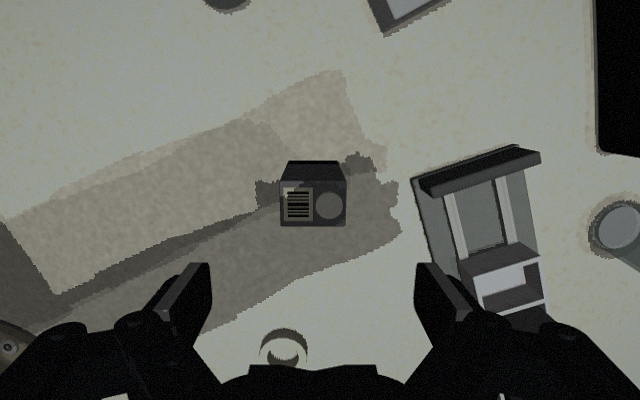

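Pack a is at (313,205), with one cap and its label on the left (world −x). The end pocket of the tray is free. I'll grasp it.

```bash
python3 -m pendant '[{"travel":[0.006,0.004,0.4],"rot":[0,0,0],"fingers":1},{"travel":[0.006,0.004,0.8],"rot":[0,0,0],"fingers":1},{"travel":[0.006,0.004,1],"rot":[0,0,0],"fingers":1}]' >/dev/null
python3 -m pendant '[{"travel":[0,0,0.198],"rot":[0,0,0],"fingers":1},{"travel":[0,0,0.198],"rot":[0,0,0],"fingers":1},{"travel":[0,0,0.198],"rot":[0,0,0],"fingers":1}]'
python3 -m pendant '[{"travel":[0,0,0],"rot":[0,0,0],"fingers":-0.3},{"travel":[0,0,0],"rot":[0,0,0],"fingers":-0.3},{"travel":[0,0,0],"rot":[0,0,0],"fingers":-0.3},{"travel":[0,0,0],"rot":[0,0,0],"fingers":-0.3},{"travel":[0,0,0],"rot":[0,0,0],"fingers":-0.3},{"travel":[0,0,0],"rot":[0,0,0],"fingers":-0.3}]' 40
python3 -m pendant '[{"travel":[0,0,-0.3],"rot":[0,0,0],"fingers":-0.3},{"travel":[0,0,-0.6],"rot":[0,0,0],"fingers":-0.3},{"travel":[0,0,-1],"rot":[0,0,0],"fingers":-0.3},{"travel":[0,0,-1],"rot":[0,0,0],"fingers":-0.3},{"travel":[0,0,-1],"rot":[0,0,0],"fingers":-0.3}]'
python3 plan.py .4675 .1825 .21 76.8 .6312 .0434 .21 95.9
```

```text
clock: 23.6
tcp_pos: [0.4668, 0.1827, 0.0821]
orientation: [-0.0, 0.784, 0.621, -0.0]
wrist_force: [0.1, 0.4, 0.7]
finger_gap: 0.0849
grip_force: 0.0
clock: 24.2
tcp_pos: [0.4677, 0.1834, 0.0835]
orientation: [0.001, 0.783, 0.622, 0.001]
wrist_force: [-1.0, 0.6, 6.7]
finger_gap: 0.0495
grip_force: 42.3
clock: 24.7
tcp_pos: [0.4676, 0.1834, 0.2035]
orientation: [0.001, 0.783, 0.622, 0.002]
wrist_force: [-0.2, 0.3, -1.3]
finger_gap: 0.0494
grip_force: 42.4
travel [-0.007, 0.001, -0.054] rot [0.003, -0.001, 0.001] rows>= 1
--
travel [-0.409, 0.796, 0.0] rot [0.0, 0.0, -0.159] rows>= 3
travel [-0.535, 0.718, 0.0] rot [0.0, 0.0, -0.159] rows>= 3
--
```

```bash
python3 -m pendant '[{"travel":[-0.14,0.27,-0.05],"rot":[0,0,-0.06],"fingers":-0.3},{"travel":[-0.28,0.53,-0.05],"rot":[0,0,-0.12],"fingers":-0.3},{"travel":[-0.416,0.796,-0.05],"rot":[0,0,-0.159],"fingers":-0.3},{"travel":[-0.416,0.796,-0.05],"rot":[0,0,-0.159],"fingers":-0.3}]' >/dev/null
python3 -m pendant '[{"travel":[-0.18,0.24,0],"rot":[0,0,-0.06],"fingers":-0.3},{"travel":[-0.36,0.48,0],"rot":[0,0,-0.12],"fingers":-0.3},{"travel":[-0.535,0.718,0],"rot":[0,0,-0.159],"fingers":-0.3},{"travel":[-0.535,0.718,0],"rot":[0,0,-0.159],"fingers":-0.3},{"travel":[-0.535,0.718,0],"rot":[0,0,-0.159],"fingers":-0.3},{"travel":[-0.535,0.718,0],"rot":[0,0,-0.159],"fingers":-0.3},{"travel":[-0.535,0.718,0],"rot":[0,0,-0.159],"fingers":-0.3}]'
python3 hold.py; python3 plan.py .6312 .0434 .143 95.9
```

```text
clock: 25.8
tcp_pos: [0.6291, 0.0443, 0.2077]
orientation: [-0.001, 0.669, 0.743, -0.0]
wrist_force: [0.3, -0.3, -0.5]
finger_gap: 0.0493
grip_force: 42.6
held top -0.0156 [[-0.0184, -0.0236], [0.0172, 0.0235]]
travel [-0.009, 0.015, 0.542] rot [-0.001, -0.0, 0.002] rows>= 2
--
```

```bash
python3 -m pendant '[{"travel":[-0.003,0.01,0.2],"rot":[0,0,0],"fingers":-0.3},{"travel":[-0.003,0.01,0.4],"rot":[0,0,0],"fingers":-0.3},{"travel":[-0.003,0.01,0.53],"rot":[0,0,0],"fingers":-0.3},{"travel":[-0.003,0.01,0.53],"rot":[0,0,0],"fingers":-0.3},{"travel":[-0.003,0.01,0.53],"rot":[0,0,0],"fingers":-0.3}]'
python3 plan.py .6312 .0438 .1092 95.9
```

```text
clock: 26.35
tcp_pos: [0.6311, 0.0436, 0.1449]
orientation: [-0.0, 0.669, 0.743, -0.0]
wrist_force: [0.0, -0.0, -0.6]
finger_gap: 0.0493
grip_force: 42.6
travel [0.002, 0.001, 0.298] rot [-0.0, 0.0, 0.001] rows>= 1
--
```

```bash
python3 -m pendant '[{"travel":[0.002,0,0.06],"rot":[0,0,0],"fingers":-0.3},{"travel":[0.002,0,0.12],"rot":[0,0,0],"fingers":-0.3},{"travel":[0.002,0,0.18],"rot":[0,0,0],"fingers":-0.3},{"travel":[0.002,0,0.24],"rot":[0,0,0],"fingers":-0.3},{"travel":[0.002,0,0.29],"rot":[0,0,0],"fingers":-0.3},{"travel":[0.002,0,0.29],"rot":[0,0,0],"fingers":-0.3},{"travel":[0.002,0,0.29],"rot":[0,0,0],"fingers":-0.3}]'
```

```text
clock: 27.05
tcp_pos: [0.6314, 0.0433, 0.1095]
orientation: [-0.0, 0.67, 0.743, -0.0]
wrist_force: [-0.6, 0.0, 0.8]
finger_gap: 0.0494
grip_force: 43.0
```

```bash
python3 -m pendant '[{"travel":[0,0,0],"rot":[0,0,0],"fingers":0.7},{"travel":[0,0,0],"rot":[0,0,0],"fingers":0.7},{"travel":[0,0,0],"rot":[0,0,0],"fingers":0.7},{"travel":[0,0,0],"rot":[0,0,0],"fingers":0.7},{"travel":[0,0,-0.3],"rot":[0,0,0],"fingers":0.7},{"travel":[0,0,-0.7],"rot":[0,0,0],"fingers":1},{"travel":[0,0,-1],"rot":[0,0,0],"fingers":1},{"travel":[0,0,-1],"rot":[0,0,0],"fingers":1}]' >/dev/null
python3 plan.py .56 -.12 .34 95.9
```

```text
travel [-0.645, -0.374, -0.435] rot [0.005, 0.001, 0.0] rows>= 3
travel [-0.645, -0.376, -0.433] rot [0.005, 0.001, 0.0] rows>= 3
--
```

```bash
python3 -m pendant '[{"travel":[-0.645,-0.375,-0.435],"rot":[0,0,0],"fingers":1},{"travel":[-0.645,-0.375,-0.435],"rot":[0,0,0],"fingers":1},{"travel":[-0.645,-0.375,-0.435],"rot":[0,0,0],"fingers":1}]' >/dev/null
python3 -m pendant '[{"travel":[-0.645,-0.375,-0.435],"rot":[0,0,0],"fingers":1},{"travel":[-0.645,-0.375,-0.435],"rot":[0,0,0],"fingers":1},{"travel":[-0.645,-0.375,-0.435],"rot":[0,0,0],"fingers":1},{"travel":[-0.645,-0.375,-0.435],"rot":[0,0,0],"fingers":1},{"travel":[-0.645,-0.375,-0.435],"rot":[0,0,0],"fingers":1},{"travel":[-0.645,-0.375,-0.435],"rot":[0,0,0],"fingers":1},{"travel":[-0.645,-0.375,-0.435],"rot":[0,0,0],"fingers":1}]'
python3 - <<'E'
from h import *
p,P,t,r=look("wrist"); cv2.imwrite("pics/w7.png",p); np.save("w7.npy",P)
for k,xy in dict(d=(.6456,-.0968),b=(.6408,-.0501),c=(.636,-.0033),a=(.6312,.0434)).items():
    q=P.reshape(-1,3);q=q[np.isfinite(q[:,0])];q=q[(np.hypot(*(q[:,:2]-xy).T)<.045)&(abs(q[:,2]-PK[k]-.026)<.004)];print(k,np.median(q[:,2]),rect(q[:,:2]),len(q))
for o in env.outline_of("wrist","scanner"):
    q=P[o['mask']];q=q[np.isfinite(q[:,0])];g=q[(q[:,2]>.078)&(q[:,2]<.09)];print(o['conf'],o['xy'],rect(g[:,:2]) if len(g)>9 else 0,len(g))
E
```

```text
clock: 28.85
tcp_pos: [0.558, -0.1187, 0.3329]
orientation: [-0.001, 0.669, 0.743, -0.0]
wrist_force: [0.2, 0.2, 0.2]
finger_gap: 0.0854
grip_force: 0.0
d 0.09533140966141673 (array([ 0.64646631, -0.08822288]), array([58.47270584, 53.51696396]), -83.00333642959595) 1449
b 0.11550749219512907 (array([ 0.64018353, -0.05136129]), array([50.07935715, 35.93793488]), 6.319933891296387) 1770
c 0.10544694096506568 (array([ 0.63505109, -0.00321323]), array([73.99622345, 51.06705475]), -83.81748867034912) 1987
a 0.12558468108871582 (array([0.63221411, 0.03710206]), array([51.25318909, 26.61675072]), 6.525157928466797) 1682
0.56 [247.0, 332.9] (array([ 0.47831635, -0.33972705]), array([83.62893677, 37.74993515]), -5.35455322265625) 1296
0.46 [187.8, 165.7] 0 0
```

View pics/w7.png

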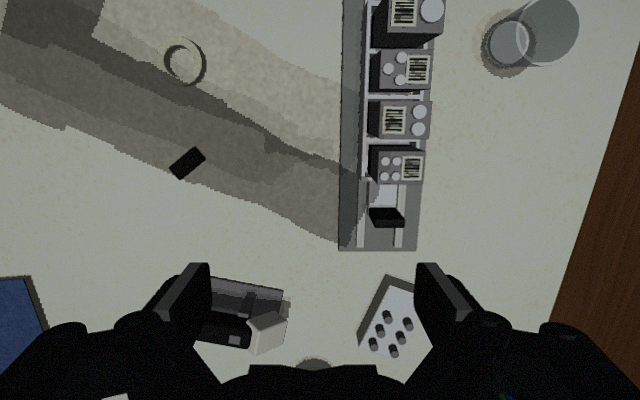

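All four packs are seated upright: a at (405,20), c at (402,70), b at (400,118), d at (397,165). The labels on a and b face −x, those on c and d face +x. The scanner is at (235,325) with its head towards +x. Next I'll look at the scanner from above.

```bash
python3 plan.py .46 -.338 .25 172
```

```text
travel [-0.577, -0.334, 0.232] rot [-0.0, -0.0, -0.422] rows>= 3
travel [-0.378, -0.549, 0.232] rot [-0.0, -0.0, -0.422] rows>= 3
travel [-0.107, -0.658, 0.232] rot [-0.0, -0.0, -0.422] rows>= 3
--
```

```bash
python3 -m pendant '[{"travel":[-0.577,-0.334,0.23],"rot":[0,0,-0.42],"fingers":1},{"travel":[-0.577,-0.334,0.23],"rot":[0,0,-0.42],"fingers":1},{"travel":[-0.577,-0.334,0.23],"rot":[0,0,-0.42],"fingers":1}]' >/dev/null
python3 -m pendant '[{"travel":[-0.378,-0.549,0.23],"rot":[0,0,-0.42],"fingers":1},{"travel":[-0.378,-0.549,0.23],"rot":[0,0,-0.42],"fingers":1},{"travel":[-0.378,-0.549,0.23],"rot":[0,0,-0.42],"fingers":1}]' >/dev/null
python3 -m pendant '[{"travel":[-0.107,-0.658,0.23],"rot":[0,0,-0.42],"fingers":1},{"travel":[-0.107,-0.658,0.23],"rot":[0,0,-0.42],"fingers":1},{"travel":[-0.107,-0.658,0.23],"rot":[0,0,-0.42],"fingers":1},{"travel":[-0.107,-0.658,0.23],"rot":[0,0,-0.42],"fingers":1},{"travel":[-0.107,-0.658,0.23],"rot":[0,0,-0.42],"fingers":1},{"travel":[-0.107,-0.658,0.23],"rot":[0,0,-0.42],"fingers":1}]'
python3 - <<'E'
from h import *
p,P,t,r=look("wrist"); cv2.imwrite("pics/w8.png",p); np.save("w8.npy",P)
q=P.reshape(-1,3);q=q[np.isfinite(q[:,0])]
g=q[(abs(q[:,0]-.46)<.13)&(abs(q[:,1]+.338)<.04)&(q[:,2]>.078)&(q[:,2]<.09)]
print(len(g),np.median(g[:,2]),rect(g[:,:2]))
s=q[(abs(q[:,0]-.46)<.13)&(abs(q[:,1]+.338)<.04)&(q[:,2]>.056)&(q[:,2]<.068)];print(len(s),rect(s[:,:2]))
print("high",[(np.round(q[(q[:,2]>.1)&(q[:,1]<-.338)][:,:2].min(0),3),np.round(q[(q[:,2]>.1)&(q[:,1]<-.338)][:,:2].max(0),3))])
E
```

```text
clock: 30.15
tcp_pos: [0.4597, -0.3381, 0.2516]
orientation: [0.0, 0.074, 0.997, -0.0]
wrist_force: [-0.6, 0.0, -0.1]
finger_gap: 0.0854
grip_force: 0.0
5356 0.08283914847393214 (array([ 0.45073431, -0.33595706]), array([136.99876404,  38.86154556]), -8.219551086425781)
708 (array([ 0.46983969, -0.34041611]), array([141.56011963,  50.04014969]), -5.9775848388671875)
high [(array([ 0.338, -0.658]), array([ 0.617, -0.338]))]
```

View pics/w8.png

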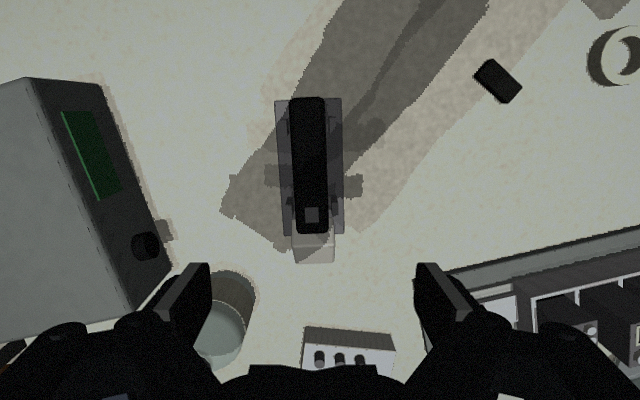

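The handle is the black bar from (309,97) to (313,234), with its head at (313,250). The cradle is around it, and the free gap between the posts is near (310,150).

Run:
```python
from h import *
P=np.load("w8.npy");p=cv2.imread("pics/w8.png")
m=np.isfinite(P[...,0])&(abs(P[...,0]-.46)<.13)&(abs(P[...,1]+.338)<.035)&(P[...,2]>.079)&(P[...,2]<.087)&(p.max(2)<45)
m=cv2.morphologyEx(m.astype(np.uint8),cv2.MORPH_OPEN,np.ones((5,5)))>0
g=P[m];c,sz,a=rect(g[:,:2]);print(len(g),c,sz,a,np.median(g[:,2]))
mean=g[:,:2].mean(0);U=np.linalg.svd(g[:,:2]-mean,full_matrices=0)[2][0];U*=np.sign(U[0]);a=np.degrees(np.arctan2(U[1],U[0]));print("pca",mean,a)
e=np.array([np.cos(np.radians(a)),np.sin(np.radians(a))]);n=np.array([-e[1],e[0]])
L=(g[:,:2]-c)@e;W=(g[:,:2]-c)@n
print(np.percentile(L,[.5,99.5]),np.percentile(W,[1,99]),"grip",c+e*(np.percentile(L,[.5,99.5]).mean()+.01)+n*np.percentile(W,[1,99]).mean())
# cradle saddle cheeks
q=P.reshape(-1,3);q=q[np.isfinite(q[:,0])]
q=q[(abs(q[:,2]-.061)<.003)&(abs(q[:,0]-.46)<.1)&(abs(q[:,1]+.338)<.04)]
print(np.c_[np.histogram((q[:,:2]-c)@e,bins=np.arange(-.08,.081,.008))[0],np.arange(-.08,.079,.008)].round(3).tolist())
```

```text
4306 [ 0.44122653 -0.33735263] [118.2869339   29.29098511] -5.885200500488281 0.0828558572317277
pca [ 0.43597803 -0.33674444] -6.048131484033799
[-0.05828404  0.05764996] [-0.01415709  0.01411645] grip [ 0.45085345 -0.33839307]
[[0.0, -0.08], [0.0, -0.072], [0.0, -0.064], [0.0, -0.056], [39.0, -0.048], [123.0, -0.04], [64.0, -0.032], [0.0, -0.024], [0.0, -0.016], [0.0, -0.008], [0.0, -0.0], [0.0, 0.008], [0.0, 0.016], [0.0, 0.024], [57.0, 0.032], [107.0, 0.04], [32.0, 0.048], [0.0, 0.056], [0.0, 0.064], [0.0, 0.072]]
```

```bash
python3 plan.py .4509 -.3384 .16 174 .4509 -.3384 .068 174
```

```text
travel [0.073, -0.014, 0.764] rot [-0.0, 0.001, -0.042] rows>= 2
--
travel [0.0, 0.0, 0.767] rot [0.0, 0.0, 0.0] rows>= 2
--
```

```bash
python3 -m pendant '[{"travel":[0.073,-0.014,0.764],"rot":[0,0,-0.042],"fingers":1},{"travel":[0.073,-0.014,0.764],"rot":[0,0,-0.042],"fingers":1},{"travel":[0.073,-0.014,0.764],"rot":[0,0,-0.042],"fingers":1},{"travel":[0.073,-0.014,0.764],"rot":[0,0,-0.042],"fingers":1},{"travel":[0.073,-0.014,0.764],"rot":[0,0,-0.042],"fingers":1}]'
python3 plan.py .4509 -.3384 .068 174
```

```text
clock: 30.7
tcp_pos: [0.452, -0.3402, 0.1624]
orientation: [0.002, 0.052, 0.999, -0.002]
wrist_force: [1.0, -0.5, 0.0]
finger_gap: 0.0853
grip_force: 0.0
travel [0.013, 0.016, 0.787] rot [-0.003, 0.003, 0.001] rows>= 2
--
```

```bash
python3 -m pendant '[{"travel":[0.009,0.01,0.3],"rot":[0,0,0],"fingers":1},{"travel":[0.009,0.01,0.6],"rot":[0,0,0],"fingers":1},{"travel":[0.009,0.01,0.775],"rot":[0,0,0],"fingers":1},{"travel":[0.009,0.01,0.775],"rot":[0,0,0],"fingers":1},{"travel":[0.009,0.01,0.775],"rot":[0,0,0],"fingers":1}]'
python3 plan.py .4509 -.3384 .068 174
```

```text
clock: 31.2
tcp_pos: [0.4507, -0.3389, 0.0687]
orientation: [0.001, 0.052, 0.999, -0.001]
wrist_force: [-0.1, 0.1, 0.7]
finger_gap: 0.0852
grip_force: 0.0
travel [-0.001, 0.005, 0.006] rot [-0.002, 0.002, 0.001] rows>= 1
--
```

```bash
python3 -m pendant '[{"travel":[0,0.004,0.006],"rot":[0,0,0],"fingers":-0.8},{"travel":[0,0.004,0.006],"rot":[0,0,0],"fingers":-0.8},{"travel":[0,0.004,0.006],"rot":[0,0,0],"fingers":-0.8},{"travel":[0,0.004,0.006],"rot":[0,0,0],"fingers":-0.8},{"travel":[0,0.004,0.006],"rot":[0,0,0],"fingers":-0.8},{"travel":[0,0.004,0.006],"rot":[0,0,0],"fingers":-0.8},{"travel":[0,0.004,0.006],"rot":[0,0,0],"fingers":-0.8},{"travel":[0,0.004,0.006],"rot":[0,0,0],"fingers":-0.8}]' 60
python3 -m pendant '[{"travel":[0,0,-0.2],"rot":[0,0,0],"fingers":-0.8},{"travel":[0,0,-0.5],"rot":[0,0,0],"fingers":-0.8},{"travel":[0,0,-0.9],"rot":[0,0,0],"fingers":-0.8},{"travel":[0,0,-1],"rot":[0,0,0],"fingers":-0.8},{"travel":[0,0,-1],"rot":[0,0,0],"fingers":-0.8}]'
```

```text
clock: 32.0
tcp_pos: [0.4499, -0.3379, 0.0669]
orientation: [0.001, 0.052, 0.999, -0.001]
wrist_force: [-0.1, 0.2, 5.3]
finger_gap: 0.0293
grip_force: 59.8
clock: 32.5
tcp_pos: [0.4504, -0.3382, 0.188]
orientation: [0.002, 0.052, 0.999, -0.002]
wrist_force: [0.6, -0.1, -2.4]
finger_gap: 0.0294
grip_force: 59.6
```

```bash
cat > tilt.py <<'E'
from h import *
p,P,t,r=look("wrist"); s=env.get_state();T=rot(s['orientation'])
q=(P.reshape(-1,3)-s['tcp_pos'])@T; ok=np.isfinite(q[:,0])&(abs(q[:,1])<.012)&(abs(q[:,2]+.017)<.012)&(q[:,0]>-.05)&(q[:,0]<.075)&(p.reshape(-1,3).max(1)<60)
q=q[ok]; print(len(q),q.min(0),q.max(0)); c=np.polyfit(q[:,0],q[:,2],1); print("slope deg",np.degrees(np.arctan(c[0])),"z at 0",c[1])
l=q[:,0]; print("end x",np.percentile(l,99.7), "yaw", np.degrees(np.arctan(np.polyfit(l,q[:,1],1)[0])))
E
python3 tilt.py; python3 plan.py .49 .028 .27 186
```

```text
18034 [-0.02671146 -0.01199992 -0.02059439] [ 0.06711481  0.01199981 -0.00501605]
slope deg 0.4851620255395166 z at 0 -0.018465808161798814
end x 0.06701186952656522 yaw -0.0054496760521707405
travel [-0.005, 0.766, -0.176] rot [-0.0, 0.0, -0.05] rows>= 2
travel [-0.045, 0.764, -0.176] rot [-0.0, 0.0, -0.05] rows>= 2
travel [-0.085, 0.761, -0.176] rot [-0.0, 0.0, -0.05] rows>= 2
travel [-0.124, 0.756, -0.175] rot [-0.0, 0.0, -0.05] rows>= 2
--
```

```bash
python3 -m pendant '[{"travel":[-0.005,0.38,-0.176],"rot":[0,0,-0.05],"fingers":-0.8},{"travel":[-0.005,0.766,-0.176],"rot":[0,0,-0.05],"fingers":-0.8},{"travel":[-0.005,0.766,-0.176],"rot":[0,0,-0.05],"fingers":-0.8}]' >/dev/null
python3 -m pendant '[{"travel":[-0.02,0.38,-0.176],"rot":[0,0,-0.05],"fingers":-0.8},{"travel":[-0.045,0.764,-0.176],"rot":[0,0,-0.05],"fingers":-0.8},{"travel":[-0.045,0.764,-0.176],"rot":[0,0,-0.05],"fingers":-0.8}]' >/dev/null
python3 -m pendant '[{"travel":[-0.04,0.38,-0.176],"rot":[0,0,-0.05],"fingers":-0.8},{"travel":[-0.085,0.761,-0.176],"rot":[0,0,-0.05],"fingers":-0.8},{"travel":[-0.085,0.761,-0.176],"rot":[0,0,-0.05],"fingers":-0.8}]' >/dev/null
python3 -m pendant '[{"travel":[-0.06,0.38,-0.176],"rot":[0,0,-0.05],"fingers":-0.8},{"travel":[-0.124,0.756,-0.176],"rot":[0,0,-0.05],"fingers":-0.8},{"travel":[-0.124,0.756,-0.176],"rot":[0,0,-0.05],"fingers":-0.8},{"travel":[-0.124,0.756,-0.176],"rot":[0,0,-0.05],"fingers":-0.8},{"travel":[-0.124,0.756,-0.176],"rot":[0,0,-0.05],"fingers":-0.8}]'
python3 tilt.py
python3 - <<'E'
from h import *
for n in ("scene","side"):
    p,P,t,r=look(n); cv2.imwrite(f"pics/{n}1.png",cv2.resize(p[100:300,200:450],None,fx=3,fy=3) )
    for k,xy in dict(d=(.6456,-.0968),b=(.6408,-.0501),c=(.636,-.0033),a=(.6312,.0434)).items(): 
        q=P.reshape(-1,3);q=q[np.isfinite(q[:,0])];q=q[(np.hypot(*(q[:,:2]-xy).T)<.045)&(abs(q[:,2]-PK[k]-.026)<.004)];print(n,k,len(q),rect(q[:,:2]) if len(q)>5 else 0)
E
python3 plan.py .489 .028 .198 186
```

```text
clock: 33.95
tcp_pos: [0.4892, 0.027, 0.2687]
orientation: [-0.001, -0.052, 0.999, -0.0]
wrist_force: [-1.0, -0.6, -1.7]
finger_gap: 0.0294
grip_force: 61.0
18026 [-0.02538587 -0.01199763 -0.01851588] [ 0.06801645  0.01199762 -0.0100123 ]
slope deg 0.22180392226980158 z at 0 -0.015967523116662736
end x 0.06796120302282625 yaw 0.02114415567712528
scene d 167 (array([ 0.6504129 , -0.09156433]), array([56.09397507, 51.67529297]), -78.45769214630127)
scene b 152 (array([ 0.64114429, -0.03970708]), array([61.53396225, 51.15641022]), -86.70220279693604)
scene c 164 (array([ 0.63619995, -0.00252776]), array([67.74585724, 51.33008957]), -85.4051685333252)
scene a 134 (array([0.63294556, 0.04047542]), array([49.62018204, 38.44537354]), 6.204467296600342)
side d 58 (array([ 0.64591925, -0.08859715]), array([57.11906052, 49.98880768]), -80.62810134887695)
side b 114 (array([ 0.63831256, -0.04714132]), array([53.97250748, 52.03952026]), -30.769214630126953)
side c 107 (array([ 0.6354574 , -0.00207921]), array([69.08920288, 51.32234955]), -84.19998121261597)
side a 135 (array([0.62993384, 0.04332947]), array([49.46582413, 39.58840561]), 5.519148826599121)
travel [0.002, 0.011, 0.596] rot [-0.0, -0.001, -0.001] rows>= 2
--
```

View pics/side1.png

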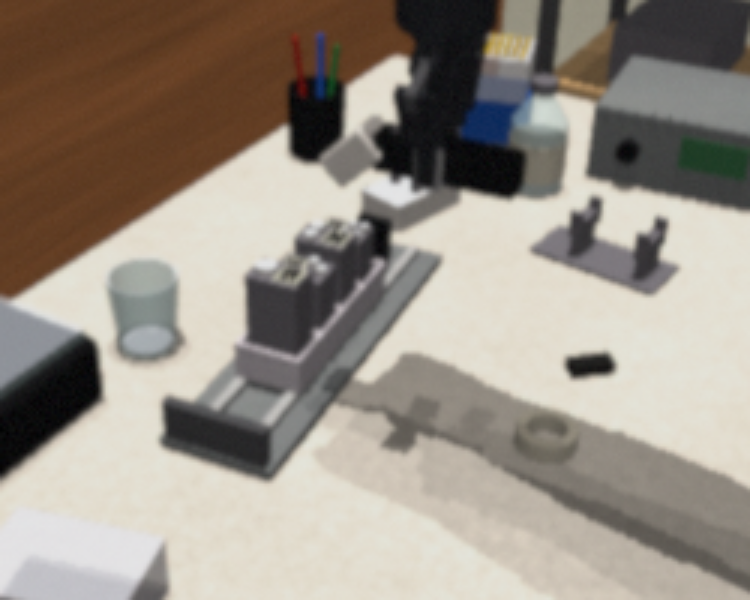

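The side view shows all packs seated at about (300,280) and the scanner held level above them, with its head at (355,150). The cradle is empty. I'll lower onto a's label and hold.

```bash
python3 -m pendant '[{"travel":[0.002,0.009,0.3],"rot":[0,0,0],"fingers":-0.8},{"travel":[0.002,0.009,0.59],"rot":[0,0,0],"fingers":-0.8},{"travel":[0.002,0.009,0.59],"rot":[0,0,0],"fingers":-0.8},{"travel":[0.002,0.009,0.59],"rot":[0,0,0],"fingers":-0.8},{"travel":[0.002,0.009,0.59],"rot":[0,0,0],"fingers":-0.8}]'
cat > aim.py <<'E'
import sys
from h import *
# where the sight line meets the label plane, vs the label
L=np.array(sys.argv[1:4],float); s=env.get_state(); T=rot(s['orientation']); ex,ez=-T[:,0],-T[:,2]
w=s['tcp_pos']+.002*ex+.084*ex-.026*ez; d=(ex-ez)/2**.5; k=(L[2]-w[2])/d[2]
print("hit-label mm",((w+k*d-L)*1000).round(1),"range mm",round(k*1000))
E
python3 aim.py .6205 .042 .126
```

```text
clock: 34.6
tcp_pos: [0.4906, 0.0285, 0.2014]
orientation: [0.001, -0.052, 0.999, -0.0]
wrist_force: [-0.6, 0.1, -0.6]
finger_gap: 0.0291
grip_force: 61.0
hit-label mm [5.3 0.7 0. ] range mm 70
```

```bash
for i in 1; do python3 -m pendant '[{"travel":[0.03,0,0.02],"rot":[0,0,0],"fingers":-0.8},{"travel":[0.03,0,0.02],"rot":[0,0,0],"fingers":-0.8},{"travel":[0.03,0,0.02],"rot":[0,0,0],"fingers":-0.8},{"travel":[0.03,0,0.02],"rot":[0,0,0],"fingers":-0.8},{"travel":[0.03,0,0.02],"rot":[0,0,0],"fingers":-0.8},{"travel":[0.03,0,0.02],"rot":[0,0,0],"fingers":-0.8},{"travel":[0.03,0,0.02],"rot":[0,0,0],"fingers":-0.8},{"travel":[0.03,0,0.02],"rot":[0,0,0],"fingers":-0.8},{"travel":[0.03,0,0.02],"rot":[0,0,0],"fingers":-0.8},{"travel":[0.03,0,0.02],"rot":[0,0,0],"fingers":-0.8}]'; done
python3 aim.py .6205 .042 .126
for i in 1 2 3; do python3 -m pendant '[{"travel":[0,0,0],"rot":[0,0,0],"fingers":-0.8},{"travel":[0,0,0],"rot":[0,0,0],"fingers":-0.8},{"travel":[0,0,0],"rot":[0,0,0],"fingers":-0.8},{"travel":[0,0,0],"rot":[0,0,0],"fingers":-0.8},{"travel":[0,0,0],"rot":[0,0,0],"fingers":-0.8},{"travel":[0,0,0],"rot":[0,0,0],"fingers":-0.8},{"travel":[0,0,0],"rot":[0,0,0],"fingers":-0.8},{"travel":[0,0,0],"rot":[0,0,0],"fingers":-0.8},{"travel":[0,0,0],"rot":[0,0,0],"fingers":-0.8},{"travel":[0,0,0],"rot":[0,0,0],"fingers":-0.8}]' >/dev/null; done
python3 aim.py .6205 .042 .126
python3 plan.py .489 .028 .26 186 .4975 -.066 .26 186 .4975 -.066 .188 186
```

```text
clock: 35.6
tcp_pos: [0.4858, 0.0287, 0.1971]
orientation: [-0.0, -0.053, 0.999, -0.0]
wrist_force: [0.6, 0.2, -1.0]
finger_gap: 0.0295
grip_force: 61.0
hit-label mm [-4.3  0.5  0. ] range mm 64
hit-label mm [-4.3  0.6  0. ] range mm 64
travel [-0.026, -0.009, -0.524] rot [-0.0, -0.0, 0.001] rows>= 2
--
travel [0.011, -0.786, 0.0] rot [0.0, 0.0, 0.0] rows>= 2
--
travel [0.0, 0.0, 0.6] rot [0.0, 0.0, 0.0] rows>= 2
--
```

```bash
for i in 1 2; do python3 -m pendant '[{"travel":[-0.017,0,0],"rot":[0,0,0],"fingers":-0.8},{"travel":[-0.017,0,0],"rot":[0,0,0],"fingers":-0.8},{"travel":[-0.017,0,0],"rot":[0,0,0],"fingers":-0.8},{"travel":[-0.017,0,0],"rot":[0,0,0],"fingers":-0.8},{"travel":[-0.017,0,0],"rot":[0,0,0],"fingers":-0.8},{"travel":[-0.017,0,0],"rot":[0,0,0],"fingers":-0.8},{"travel":[-0.017,0,0],"rot":[0,0,0],"fingers":-0.8},{"travel":[-0.017,0,0],"rot":[0,0,0],"fingers":-0.8},{"travel":[-0.017,0,0],"rot":[0,0,0],"fingers":-0.8},{"travel":[-0.017,0,0],"rot":[0,0,0],"fingers":-0.8}]' >/dev/null;python3 aim.py .6205 .042 .126; done
python3 -m pendant '[{"travel":[0,0,-0.3],"rot":[0,0,0],"fingers":-0.8},{"travel":[0,0,-0.5],"rot":[0,0,0],"fingers":-0.8},{"travel":[0,-0.4,-0.5],"rot":[0,0,0],"fingers":-0.8},{"travel":[0,-0.78,-0.5],"rot":[0,0,0],"fingers":-0.8},{"travel":[0,-0.78,-0.5],"rot":[0,0,0],"fingers":-0.8},{"travel":[0,-0.78,-0.5],"rot":[0,0,0],"fingers":-0.8}]'
python3 plan.py .4977 -.0658 .188 186
```

```text
hit-label mm [-2.3  0.8  0. ] range mm 64
hit-label mm [-0.3  1.   0. ] range mm 64
clock: 41.2
tcp_pos: [0.4996, -0.0648, 0.2569]
orientation: [-0.0, -0.051, 0.999, 0.0]
wrist_force: [0.6, -0.1, -1.0]
finger_gap: 0.0291
grip_force: 61.1
travel [0.017, -0.007, 0.574] rot [0.0, -0.0, -0.002] rows>= 2
--
```

```bash
python3 -m pendant '[{"travel":[0.01,-0.005,0.3],"rot":[0,0,0],"fingers":-0.8},{"travel":[0.01,-0.005,0.57],"rot":[0,0,0],"fingers":-0.8},{"travel":[0.01,-0.005,0.57],"rot":[0,0,0],"fingers":-0.8},{"travel":[0.01,-0.005,0.57],"rot":[0,0,0],"fingers":-0.8},{"travel":[0.01,-0.005,0.57],"rot":[0,0,0],"fingers":-0.8}]'
for i in 1 2 3; do python3 aim.py .629 -.052 .116;python3 -m pendant '[{"travel":[0,0,0],"rot":[0,0,0],"fingers":-0.8},{"travel":[0,0,0],"rot":[0,0,0],"fingers":-0.8},{"travel":[0,0,0],"rot":[0,0,0],"fingers":-0.8},{"travel":[0,0,0],"rot":[0,0,0],"fingers":-0.8},{"travel":[0,0,0],"rot":[0,0,0],"fingers":-0.8},{"travel":[0,0,0],"rot":[0,0,0],"fingers":-0.8},{"travel":[0,0,0],"rot":[0,0,0],"fingers":-0.8},{"travel":[0,0,0],"rot":[0,0,0],"fingers":-0.8},{"travel":[0,0,0],"rot":[0,0,0],"fingers":-0.8},{"travel":[0,0,0],"rot":[0,0,0],"fingers":-0.8}]' >/dev/null; done
python3 aim.py .629 -.052 .116
python3 plan.py .5157 -.0158 .178 186
```

```text
clock: 41.7
tcp_pos: [0.4997, -0.0643, 0.1905]
orientation: [0.001, -0.053, 0.999, -0.0]
wrist_force: [-1.6, -0.9, -1.2]
finger_gap: 0.0294
grip_force: 61.0
hit-label mm [5. 2. 0.] range mm 69
hit-label mm [1.5 1.4 0. ] range mm 66
hit-label mm [1.6 1.4 0. ] range mm 66
hit-label mm [1.6 1.3 0. ] range mm 66
travel [-0.184, 0.39, 0.089] rot [-0.0, 0.0, 0.001] rows>= 2
--
```

```bash
python3 -m pendant '[{"travel":[0,0,-0.4],"rot":[0,0,0],"fingers":-0.8},{"travel":[-0.18,0.39,-0.4],"rot":[0,0,0],"fingers":-0.8},{"travel":[-0.18,0.39,-0.4],"rot":[0,0,0],"fingers":-0.8},{"travel":[-0.18,0.39,-0.1],"rot":[0,0,0],"fingers":-0.8},{"travel":[-0.18,0.39,0.085],"rot":[0,0,0],"fingers":-0.8},{"travel":[-0.18,0.39,0.085],"rot":[0,0,0],"fingers":-0.8},{"travel":[-0.18,0.39,0.085],"rot":[0,0,0],"fingers":-0.8},{"travel":[-0.18,0.39,0.085],"rot":[0,0,0],"fingers":-0.8}]'
for i in 1 2 3; do python3 aim.py .647 -.002 .106;python3 -m pendant '[{"travel":[0,0,0],"rot":[0,0,0],"fingers":-0.8},{"travel":[0,0,0],"rot":[0,0,0],"fingers":-0.8},{"travel":[0,0,0],"rot":[0,0,0],"fingers":-0.8},{"travel":[0,0,0],"rot":[0,0,0],"fingers":-0.8},{"travel":[0,0,0],"rot":[0,0,0],"fingers":-0.8},{"travel":[0,0,0],"rot":[0,0,0],"fingers":-0.8},{"travel":[0,0,0],"rot":[0,0,0],"fingers":-0.8},{"travel":[0,0,0],"rot":[0,0,0],"fingers":-0.8},{"travel":[0,0,0],"rot":[0,0,0],"fingers":-0.8},{"travel":[0,0,0],"rot":[0,0,0],"fingers":-0.8}]' >/dev/null; done
python3 aim.py .647 -.002 .106
python3 plan.py .5272 -.1098 .168 186
```

```text
clock: 45.5
tcp_pos: [0.516, -0.0161, 0.1798]
orientation: [0.001, -0.053, 0.999, -0.0]
wrist_force: [-0.2, 1.2, -0.9]
finger_gap: 0.0293
grip_force: 61.1
hit-label mm [ 2.5 -0.   0. ] range mm 68
hit-label mm [-0.1  0.2 -0. ] range mm 66
hit-label mm [-0.1  0.2  0. ] range mm 66
hit-label mm [-0.1  0.1  0. ] range mm 66
travel [-0.017, -0.789, 0.088] rot [-0.0, -0.0, 0.001] rows>= 2
--
```

```bash
python3 -m pendant '[{"travel":[0,0,-0.4],"rot":[0,0,0],"fingers":-0.8},{"travel":[-0.017,-0.4,-0.4],"rot":[0,0,0],"fingers":-0.8},{"travel":[-0.017,-0.785,-0.4],"rot":[0,0,0],"fingers":-0.8},{"travel":[-0.017,-0.785,-0.3],"rot":[0,0,0],"fingers":-0.8},{"travel":[-0.017,-0.785,0],"rot":[0,0,0],"fingers":-0.8},{"travel":[-0.017,-0.785,0.085],"rot":[0,0,0],"fingers":-0.8},{"travel":[-0.017,-0.785,0.085],"rot":[0,0,0],"fingers":-0.8},{"travel":[-0.017,-0.785,0.085],"rot":[0,0,0],"fingers":-0.8}]'
for i in 1 2 3; do python3 aim.py .6585 -.096 .096;python3 -m pendant '[{"travel":[0,0,0],"rot":[0,0,0],"fingers":-0.8},{"travel":[0,0,0],"rot":[0,0,0],"fingers":-0.8},{"travel":[0,0,0],"rot":[0,0,0],"fingers":-0.8},{"travel":[0,0,0],"rot":[0,0,0],"fingers":-0.8},{"travel":[0,0,0],"rot":[0,0,0],"fingers":-0.8},{"travel":[0,0,0],"rot":[0,0,0],"fingers":-0.8},{"travel":[0,0,0],"rot":[0,0,0],"fingers":-0.8},{"travel":[0,0,0],"rot":[0,0,0],"fingers":-0.8},{"travel":[0,0,0],"rot":[0,0,0],"fingers":-0.8},{"travel":[0,0,0],"rot":[0,0,0],"fingers":-0.8}]' >/dev/null; done
python3 aim.py .6585 -.096 .096
python3 plan.py .5272 -.1098 .24 186 .4499 -.3379 .20 174
```

```text
clock: 49.3
tcp_pos: [0.5273, -0.1088, 0.1689]
orientation: [0.0, -0.053, 0.999, -0.0]
wrist_force: [-0.1, 0.2, -1.4]
finger_gap: 0.0294
grip_force: 61.0
hit-label mm [0.9 1.3 0. ] range mm 66
hit-label mm [0.2 0.6 0. ] range mm 65
hit-label mm [0.2 0.7 0. ] range mm 65
hit-label mm [0.2 0.6 0. ] range mm 66
travel [-0.0, -0.004, -0.597] rot [-0.0, -0.0, 0.001] rows>= 2
--
travel [0.28, -0.608, 0.111] rot [0.0, 0.0, 0.067] rows>= 2
travel [0.237, -0.626, 0.111] rot [0.0, 0.0, 0.067] rows>= 2
travel [0.192, -0.641, 0.111] rot [0.0, 0.0, 0.067] rows>= 2
--
```

```bash
python3 -m pendant '[{"travel":[0,0,-0.3],"rot":[0,0,0],"fingers":-0.8},{"travel":[0,0,-0.6],"rot":[0,0,0],"fingers":-0.8},{"travel":[0.28,-0.61,-0.49],"rot":[0,0,0.067],"fingers":-0.8},{"travel":[0.28,-0.61,-0.49],"rot":[0,0,0.067],"fingers":-0.8}]' >/dev/null
python3 -m pendant '[{"travel":[0.12,-0.3,0.11],"rot":[0,0,0.067],"fingers":-0.8},{"travel":[0.237,-0.626,0.11],"rot":[0,0,0.067],"fingers":-0.8},{"travel":[0.237,-0.626,0.11],"rot":[0,0,0.067],"fingers":-0.8}]' >/dev/null
python3 -m pendant '[{"travel":[0.1,-0.3,0.11],"rot":[0,0,0.067],"fingers":-0.8},{"travel":[0.192,-0.64,0.11],"rot":[0,0,0.067],"fingers":-0.8},{"travel":[0.192,-0.64,0.11],"rot":[0,0,0.067],"fingers":-0.8},{"travel":[0.192,-0.64,0.11],"rot":[0,0,0.067],"fingers":-0.8},{"travel":[0.192,-0.64,0.11],"rot":[0,0,0.067],"fingers":-0.8},{"travel":[0.192,-0.64,0.11],"rot":[0,0,0.067],"fingers":-0.8}]'
python3 tilt.py; python3 plan.py .4499 -.3379 .105 174
```

```text
clock: 53.6
tcp_pos: [0.4504, -0.3365, 0.201]
orientation: [0.0, 0.052, 0.999, 0.0]
wrist_force: [0.3, -0.5, -1.6]
finger_gap: 0.0294
grip_force: 61.1
17994 [-0.02508549 -0.01199982 -0.01857666] [ 0.06804281  0.0119995  -0.00998628]
slope deg 0.2693590000571818 z at 0 -0.016291604224399767
end x 0.06797771640523821 yaw 0.01103817756231854
travel [0.004, -0.012, 0.8] rot [0.0, 0.0, 0.002] rows>= 2
--
```

```bash
python3 -m pendant '[{"travel":[0.004,-0.01,0.3],"rot":[0,0,0],"fingers":-0.8},{"travel":[0.004,-0.01,0.6],"rot":[0,0,0],"fingers":-0.8},{"travel":[0.004,-0.01,0.8],"rot":[0,0,0],"fingers":-0.8},{"travel":[0.004,-0.01,0.8],"rot":[0,0,0],"fingers":-0.8},{"travel":[0.004,-0.01,0.8],"rot":[0,0,0],"fingers":-0.8},{"travel":[0.004,-0.01,0.8],"rot":[0,0,0],"fingers":-0.8}]'
python3 plan.py .4499 -.3379 .0675 174
```

```text
clock: 54.25
tcp_pos: [0.4506, -0.3394, 0.1066]
orientation: [0.001, 0.052, 0.999, -0.001]
wrist_force: [0.3, -0.3, -1.6]
finger_gap: 0.0292
grip_force: 61.1
travel [0.008, 0.013, 0.326] rot [-0.002, 0.002, 0.0] rows>= 1
--
```

```bash
python3 -m pendant '[{"travel":[0.006,0.01,0.06],"rot":[0,0,0],"fingers":-0.8},{"travel":[0.006,0.01,0.12],"rot":[0,0,0],"fingers":-0.8},{"travel":[0.006,0.01,0.18],"rot":[0,0,0],"fingers":-0.8},{"travel":[0.006,0.01,0.24],"rot":[0,0,0],"fingers":-0.8},{"travel":[0.006,0.01,0.3],"rot":[0,0,0],"fingers":-0.8},{"travel":[0.006,0.01,0.325],"rot":[0,0,0],"fingers":-0.8},{"travel":[0.006,0.01,0.325],"rot":[0,0,0],"fingers":-0.8},{"travel":[0.006,0.01,0.325],"rot":[0,0,0],"fingers":-0.8}]'
python3 plan.py .4499 -.3379 .067 174
```

```text
clock: 55.05
tcp_pos: [0.4486, -0.3374, 0.0668]
orientation: [0.0, 0.052, 0.999, -0.0]
wrist_force: [-3.7, 3.1, 9.6]
finger_gap: 0.0293
grip_force: 62.4
travel [-0.011, -0.003, -0.001] rot [-0.0, 0.0, -0.0] rows>= 1
--
```

```bash
python3 -m pendant '[{"travel":[-0.008,0,0],"rot":[0,0,0],"fingers":-0.8},{"travel":[-0.008,0,0],"rot":[0,0,0],"fingers":-0.1},{"travel":[-0.008,0,0],"rot":[0,0,0],"fingers":0.8},{"travel":[-0.008,0,0],"rot":[0,0,0],"fingers":0.8},{"travel":[-0.008,0,0],"rot":[0,0,0],"fingers":0.8},{"travel":[-0.008,0,-0.3],"rot":[0,0,0],"fingers":0.8},{"travel":[-0.008,0,-0.7],"rot":[0,0,0],"fingers":0.8},{"travel":[-0.008,0,-1],"rot":[0,0,0],"fingers":0.8},{"travel":[-0.008,0,-1],"rot":[0,0,0],"fingers":0.8}]'
python3 -m pendant '[{"travel":[0,0,-0.4],"rot":[0,0,0],"fingers":0.8},{"travel":[0,0,-0.5],"rot":[0,0,0],"fingers":0.8},{"travel":[0,0,-0.5],"rot":[0,0,0],"fingers":0.8},{"travel":[0,0,-0.5],"rot":[0,0,0],"fingers":0.8}]' >/dev/null
python3 - <<'E'
from h import *
p,P,t,r=look("wrist"); cv2.imwrite("pics/w9.png",p)
m=np.isfinite(P[...,0])&(abs(P[...,0]-.46)<.13)&(abs(P[...,1]+.338)<.035)&(P[...,2]>.077)&(P[...,2]<.09)&(p.max(2)<45)
m=cv2.morphologyEx(m.astype(np.uint8),cv2.MORPH_OPEN,np.ones((5,5)))>0
g=P[m];print(len(g),rect(g[:,:2]),np.median(g[:,2]),np.polyfit(g[:,0],g[:,2],1)[0])
E
python3 plan.py .6536 -.245 .25 95.9
```

```text
clock: 55.95
tcp_pos: [0.4523, -0.34, 0.1915]
orientation: [0.004, 0.052, 0.999, -0.003]
wrist_force: [1.4, -0.8, 0.9]
finger_gap: 0.077
grip_force: 0.0
4524 (array([ 0.44005035, -0.33587073]), array([117.48555756,  29.95271301]), -5.97900390625) 0.08281082420372812 0.0007170998571370318
travel [-0.806, 0.471, -0.026] rot [-0.0, -0.001, 0.651] rows>= 5
travel [-0.33, 0.874, -0.025] rot [-0.0, -0.001, 0.651] rows>= 5
--
```

The scanner is back level in its cradle, within 2 mm of where it started. Now to go behind the tab with the fingers shut.

```bash
python3 plan.py .6571 -.2085 .2 95.9
```

```text
travel [-0.537, 0.416, 0.122] rot [-0.0, -0.001, 0.434] rows>= 4
travel [-0.3, 0.609, 0.122] rot [-0.0, -0.001, 0.434] rows>= 4
travel [-0.002, 0.679, 0.122] rot [-0.0, -0.001, 0.434] rows>= 4
--
```

```bash
python3 -m pendant '[{"travel":[-0.537,0.416,0.12],"rot":[0,0,0.434],"fingers":-1},{"travel":[-0.537,0.416,0.12],"rot":[0,0,0.434],"fingers":-1},{"travel":[-0.537,0.416,0.12],"rot":[0,0,0.434],"fingers":-1},{"travel":[-0.537,0.416,0.12],"rot":[0,0,0.434],"fingers":-1}]' 30 >/dev/null
python3 -m pendant '[{"travel":[-0.3,0.609,0.12],"rot":[0,0,0.434],"fingers":-1},{"travel":[-0.3,0.609,0.12],"rot":[0,0,0.434],"fingers":-1},{"travel":[-0.3,0.609,0.12],"rot":[0,0,0.434],"fingers":-1},{"travel":[-0.3,0.609,0.12],"rot":[0,0,0.434],"fingers":-1}]' >/dev/null
python3 -m pendant '[{"travel":[0,0.679,0.12],"rot":[0,0,0.434],"fingers":-1},{"travel":[0,0.679,0.12],"rot":[0,0,0.434],"fingers":-1},{"travel":[0,0.679,0.12],"rot":[0,0,0.434],"fingers":-1},{"travel":[0,0.679,0.12],"rot":[0,0,0.434],"fingers":-1},{"travel":[0,0.679,0.12],"rot":[0,0,0.434],"fingers":-1},{"travel":[0,0.679,0.12],"rot":[0,0,0.434],"fingers":-1},{"travel":[0,0.679,0.12],"rot":[0,0,0.434],"fingers":-1}]'
python3 - <<'E'
from h import *
p,P,t,r=look("wrist"); cv2.imwrite("pics/w10.png",p)
q=P.reshape(-1,3);q=q[np.isfinite(q[:,0])];tb=q[(abs(q[:,0]-.655)<.04)&(abs(q[:,1]+.17)<.025)&(q[:,2]>.068)&(q[:,2]<.085)];print("tab",len(tb),tb.mean(0), rect(tb[:,:2]))
E
python3 plan.py .6571 -.2085 .066 95.9
```

```text
clock: 57.9
tcp_pos: [0.6569, -0.2097, 0.203]
orientation: [0.0, 0.67, 0.743, 0.0]
wrist_force: [0.3, 0.1, -0.4]
finger_gap: 0.0003
grip_force: 0.0
tab 821 [ 0.65405794 -0.16849345  0.07487644] (array([ 0.65387299, -0.16873126]), array([35.71094131, 11.80845165]), 6.088470458984375)
travel [0.004, 0.0, 0.571] rot [0.0, 0.0, 0.0] rows>= 2
travel [0.004, 0.0, 0.571] rot [0.0, 0.0, 0.0] rows>= 2
--
```

View pics/w10.png

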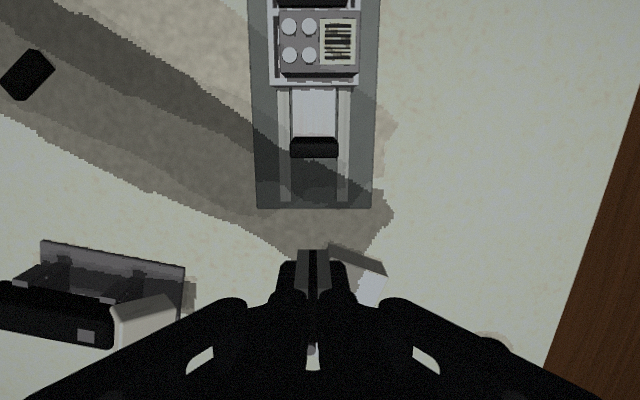

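Fingers shut at (313,275), the tab ahead at (314,147), d in its pocket, and the tube rack clear to the right at (360,275). I'll descend and push.

```bash
python3 -m pendant '[{"travel":[0.008,0,0.4],"rot":[0,0,0],"fingers":-1},{"travel":[0.008,0,0.8],"rot":[0,0,0],"fingers":-1},{"travel":[0.008,0,1],"rot":[0,0,0],"fingers":-1},{"travel":[0.008,0,1],"rot":[0,0,0],"fingers":-1}]' >/dev/null
python3 -m pendant '[{"travel":[0,0,0.14],"rot":[0,0,0],"fingers":-1},{"travel":[0.1,0,0.14],"rot":[0,0,0],"fingers":-1},{"travel":[0.2,0,0.14],"rot":[0,0,0],"fingers":-1},{"travel":[0.27,0,0.14],"rot":[0,0,0],"fingers":-1},{"travel":[0.34,0,0.14],"rot":[0,0,0],"fingers":-1},{"travel":[0.41,0,0.14],"rot":[0,0,0],"fingers":-1},{"travel":[0.48,0,0.14],"rot":[0,0,0],"fingers":-1}]'
```

```text
clock: 59.05
tcp_pos: [0.6522, -0.1501, 0.0669]
orientation: [0.001, 0.67, 0.742, 0.0]
wrist_force: [0.3, -3.4, 2.0]
finger_gap: 0.0001
grip_force: 1.6
```

```bash
python3 -m pendant '[{"travel":[0.06,0,0],"rot":[0,0,0],"fingers":-1},{"travel":[0.12,0,0],"rot":[0,0,0],"fingers":-1},{"travel":[0.18,0,0],"rot":[0,0,0],"fingers":-1},{"travel":[0.24,0,0],"rot":[0,0,0],"fingers":-1},{"travel":[0.3,0,0],"rot":[0,0,0],"fingers":-1},{"travel":[0.35,0,0],"rot":[0,0,0],"fingers":-1},{"travel":[0.4,0,0],"rot":[0,0,0],"fingers":-1},{"travel":[0.44,0,0],"rot":[0,0,0],"fingers":-1},{"travel":[0.47,0,0],"rot":[0,0,0],"fingers":-1},{"travel":[0.48,0,0],"rot":[0,0,0],"fingers":-1}]'
python3 -m pendant '[{"travel":[0.01,0,0],"rot":[0,0,0],"fingers":-1},{"travel":[0.02,0,0],"rot":[0,0,0],"fingers":-1},{"travel":[0.03,0,0],"rot":[0,0,0],"fingers":-1},{"travel":[0.03,0,0],"rot":[0,0,0],"fingers":-1}]'
```

```text
clock: 60.05
tcp_pos: [0.6472, -0.1074, 0.0661]
orientation: [0.01, 0.674, 0.739, -0.009]
wrist_force: [1.8, -48.5, -6.7]
finger_gap: -0.0002
grip_force: 23.8
clock: 60.45
tcp_pos: [0.6472, -0.1074, 0.0662]
orientation: [0.011, 0.675, 0.738, -0.011]
wrist_force: [2.0, -54.3, -8.2]
finger_gap: 0.0
grip_force: 27.1
```

```bash
python3 -m pendant '[{"travel":[-0.1,0,0],"rot":[0,0,0],"fingers":-1},{"travel":[-0.2,0,0],"rot":[0,0,0],"fingers":-1},{"travel":[-0.3,0,0],"rot":[0,0,0],"fingers":-1},{"travel":[-0.3,0,-0.5],"rot":[0,0,0],"fingers":-1},{"travel":[-0.3,0,-1],"rot":[0,0,0],"fingers":-1},{"travel":[-0.3,0,-1],"rot":[0,0,0],"fingers":-1},{"travel":[-0.3,0,-1],"rot":[0,0,0],"fingers":-1}]'
python3 - <<'E'
from h import *
p,P,t,r=look("side"); cv2.imwrite("pics/side2.png",cv2.resize(p[140:280,220:400],None,fx=4,fy=4))
a=np.radians(95.9);u=np.array([np.cos(a),np.sin(a)]);v=np.array([u[1],-u[0]])
for n in("scene","side"):
    p,P,t,r=look(n) if n=="scene" else (p,P,t,r)
    q=P.reshape(-1,3);q=q[np.isfinite(q[:,0])];X=q[:,:2]@u;Y=q[:,:2]@v
    for y0 in (-.031,.031):
        k=(abs(Y-.6322-y0)<.004)&(X>-.2)&(X<.3)&(abs(q[:,2]-.056)<.006); print(n,"wall X",np.percentile(X[k],[1,99]) if k.sum()>5 else 0,k.sum())
    k=(abs(Y-.6322)<.05)&(X>.05)&(X<.25)
    print([(round(b,3),round(np.percentile(q[k&(abs(X-b)<.003),2],90),3)) for b in np.arange(.06,.2,.006) if (k&(abs(X-b)<.003)).sum()>3])
E
```

```text
clock: 61.15
tcp_pos: [0.651, -0.1248, 0.1902]
orientation: [0.003, 0.669, 0.743, 0.002]
wrist_force: [0.7, 0.6, 0.1]
finger_gap: 0.0002
grip_force: 0.0
scene wall X [0.23706732 0.29793354] 27
scene wall X [-0.10858314  0.29406808] 127
[(np.float64(0.06), np.float64(0.129)), (np.float64(0.066), np.float64(0.126)), (np.float64(0.072), np.float64(0.125)), (np.float64(0.078), np.float64(0.057)), (np.float64(0.084), np.float64(0.048)), (np.float64(0.09), np.float64(0.054)), (np.float64(0.096), np.float64(0.051)), (np.float64(0.114), np.float64(0.001)), (np.float64(0.12), np.float64(0.002)), (np.float64(0.126), np.float64(0.003)), (np.float64(0.132), np.float64(0.002)), (np.float64(0.138), np.float64(0.003)), (np.float64(0.144), np.float64(0.003)), (np.float64(0.15), np.float64(0.001)), (np.float64(0.156), np.float64(0.001)), (np.float64(0.162), np.float64(0.003)), (np.float64(0.168), np.float64(0.001)), (np.float64(0.174), np.float64(0.001)), (np.float64(0.18), np.float64(0.004)), (np.float64(0.186), np.float64(0.002)), (np.float64(0.192), np.float64(0.002)), (np.float64(0.198), np.float
[... 268 characters left out ...]
84), np.float64(0.048)), (np.float64(0.09), np.float64(0.054)), (np.float64(0.096), np.float64(0.051)), (np.float64(0.114), np.float64(0.001)), (np.float64(0.12), np.float64(0.002)), (np.float64(0.126), np.float64(0.003)), (np.float64(0.132), np.float64(0.002)), (np.float64(0.138), np.float64(0.003)), (np.float64(0.144), np.float64(0.003)), (np.float64(0.15), np.float64(0.001)), (np.float64(0.156), np.float64(0.001)), (np.float64(0.162), np.float64(0.003)), (np.float64(0.168), np.float64(0.001)), (np.float64(0.174), np.float64(0.001)), (np.float64(0.18), np.float64(0.004)), (np.float64(0.186), np.float64(0.002)), (np.float64(0.192), np.float64(0.002)), (np.float64(0.198), np.float64(0.003))]
```

View pics/side2.png

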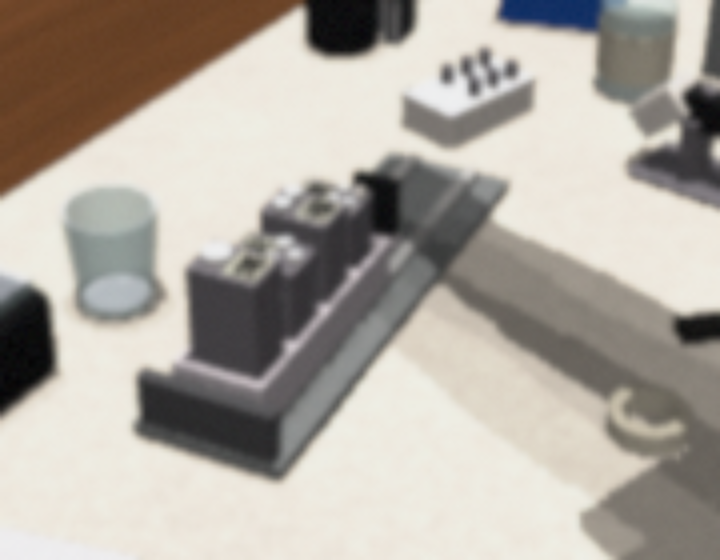

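The side view shows the tray end close up to the dark end block at (200,390), with all packs upright. I'll check the remaining gap with the wrist camera.

```bash
python3 -m pendant '[{"travel":[0.2,0,-0.9],"rot":[0,0,0],"fingers":-1},{"travel":[0.6,0,-0.9],"rot":[0,0,0],"fingers":-1},{"travel":[1,0,-0.9],"rot":[0,0,0],"fingers":-1},{"travel":[1,0,-0.9],"rot":[0,0,0],"fingers":-1},{"travel":[1,0,-0.9],"rot":[0,0,0],"fingers":-1},{"travel":[1,0,-0.9],"rot":[0,0,0],"fingers":-1},{"travel":[1,0,-0.9],"rot":[0,0,0],"fingers":-1}]'
python3 - <<'E'
from h import *
p,P,t,r=look("wrist"); cv2.imwrite("pics/w11.png",p); np.save("w11.npy",P)
a=np.radians(95.9);u=np.array([np.cos(a),np.sin(a)]);v=np.array([u[1],-u[0]])
q=P.reshape(-1,3);q=q[np.isfinite(q[:,0])];X=q[:,:2]@u;Y=q[:,:2]@v
k=(abs(abs(Y-.6322)-.031)<.003)
for b in np.arange(.05,.12,.003):
    z=q[k&(abs(X-b)<.0015),2]; print(round(b,3),len(z),np.round(np.percentile(z,[10,50,90]),3) if len(z)>3 else '')
E
```

```text
clock: 61.95
tcp_pos: [0.6361, -0.0065, 0.2916]
orientation: [-0.001, 0.67, 0.742, -0.001]
wrist_force: [-0.9, -0.2, 0.7]
finger_gap: -0.0004
grip_force: 0.0
0.05 12 [0.054 0.055 0.057]
0.053 13 [0.054 0.055 0.056]
0.056 15 [0.054 0.055 0.056]
0.059 12 [0.054 0.055 0.056]
0.062 15 [0.055 0.056 0.056]
0.065 14 [0.054 0.055 0.057]
0.068 18 [0.055 0.056 0.056]
0.071 16 [0.053 0.055 0.056]
0.074 15 [0.054 0.055 0.056]
0.077 19 [0.055 0.055 0.056]
0.08 15 [0.055 0.055 0.057]
0.083 7 [0.055 0.055 0.056]
0.086 0 
0.089 21 [0.039 0.047 0.051]
0.092 33 [0.05  0.051 0.053]
0.095 51 [0.051 0.051 0.052]
0.098 1 
0.101 0 
0.104 0 
0.107 0 
0.11 0 
0.113 0 
0.116 0 
0.119 0
```

View pics/w11.png

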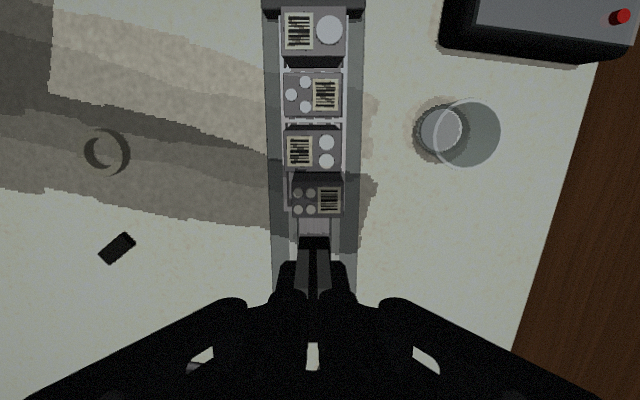

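```bash
python3 plan.py .6500 -.135 .19 95.9 .6500 -.135 .066 95.9 .6464 -.1056 .066 95.9
```

```text
travel [-0.537, 0.005, 0.424] rot [-0.001, -0.0, -0.001] rows>= 2
travel [-0.537, 0.003, 0.424] rot [-0.001, -0.0, -0.001] rows>= 2
--
travel [0.0, 0.0, 0.517] rot [0.0, 0.0, 0.0] rows>= 2
travel [0.0, 0.0, 0.517] rot [0.0, 0.0, 0.0] rows>= 2
--
travel [0.247, -0.005, 0.0] rot [0.0, 0.0, 0.0] rows>= 1
--
```

```bash
python3 -m pendant '[{"travel":[-0.4,0,0],"rot":[0,0,0],"fingers":-1},{"travel":[-0.8,0.004,0],"rot":[0,0,0],"fingers":-1},{"travel":[-1,0.008,0.4],"rot":[0,0,0],"fingers":-1},{"travel":[-1,0.008,0.85],"rot":[0,0,0],"fingers":-1},{"travel":[-1,0.008,0.85],"rot":[0,0,0],"fingers":-1}]' >/dev/null
python3 -m pendant '[{"travel":[-0.074,0,0],"rot":[0,0,0],"fingers":-1},{"travel":[-0.074,0,0.4],"rot":[0,0,0],"fingers":-1},{"travel":[-0.074,0,0.8],"rot":[0,0,0],"fingers":-1},{"travel":[-0.074,0,1],"rot":[0,0,0],"fingers":-1},{"travel":[-0.074,0,1],"rot":[0,0,0],"fingers":-1},{"travel":[-0.074,0,1],"rot":[0,0,0],"fingers":-1}]'
python3 plan.py .6464 -.1056 .066 95.9
```

```text
clock: 63.1
tcp_pos: [0.6529, -0.1349, 0.0747]
orientation: [0.002, 0.67, 0.743, 0.001]
wrist_force: [0.5, 0.1, 0.4]
finger_gap: 0.0003
grip_force: 0.0
travel [0.248, -0.029, 0.072] rot [0.003, 0.002, -0.0] rows>= 1
--
```

```bash
python3 -m pendant '[{"travel":[0,-0.025,0.06],"rot":[0,0,0],"fingers":-1},{"travel":[0.08,-0.025,0.06],"rot":[0,0,0],"fingers":-1},{"travel":[0.16,-0.025,0.06],"rot":[0,0,0],"fingers":-1},{"travel":[0.21,-0.025,0.06],"rot":[0,0,0],"fingers":-1},{"travel":[0.23,-0.025,0.06],"rot":[0,0,0],"fingers":-1},{"travel":[0.24,-0.025,0.06],"rot":[0,0,0],"fingers":-1},{"travel":[0.25,-0.025,0.06],"rot":[0,0,0],"fingers":-1},{"travel":[0.25,-0.025,0.06],"rot":[0,0,0],"fingers":-1}]'
```

```text
clock: 63.9
tcp_pos: [0.6454, -0.108, 0.0655]
orientation: [0.003, 0.671, 0.742, -0.002]
wrist_force: [-0.3, -12.3, -0.5]
finger_gap: -0.0002
grip_force: 5.7
```

The carriage stopped again at the same place, with 12 N against about 3 N of sliding friction, so it is at its stop. I'll retract and take a last look from straight above the gap.

```bash
python3 -m pendant '[{"travel":[-0.05,0,0],"rot":[0,0,0],"fingers":-1},{"travel":[-0.2,0,0],"rot":[0,0,0],"fingers":-1},{"travel":[-0.2,0,-0.4],"rot":[0,0,0],"fingers":-1},{"travel":[-0.2,0,-0.8],"rot":[0,0,0],"fingers":-1},{"travel":[-0.2,0,-1],"rot":[0,0,0],"fingers":-1},{"travel":[-0.2,0,-1],"rot":[0,0,0],"fingers":-1}]' >/dev/null
python3 -m pendant '[{"travel":[0,0,-0.4],"rot":[0,0,0],"fingers":-1},{"travel":[0.3,0,-0.7],"rot":[0,0,0],"fingers":-1},{"travel":[0.7,0,-0.7],"rot":[0,0,0],"fingers":-1},{"travel":[1,0,-0.7],"rot":[0,0,0],"fingers":-1}]' >/dev/null
python3 -m pendant '[{"travel":[0.3,0,0],"rot":[0,0,0],"fingers":-1},{"travel":[0.5,0,0],"rot":[0,0,0],"fingers":-1},{"travel":[0.5,0,0],"rot":[0,0,0],"fingers":-1},{"travel":[0.5,0,0],"rot":[0,0,0],"fingers":-1},{"travel":[0.5,0,0],"rot":[0,0,0],"fingers":-1}]'
python3 - <<'E'
from h import *
p,P,t,r=look("wrist"); cv2.imwrite("pics/w12.png",p)
print("cam",t)
a=np.radians(95.9);u=np.array([np.cos(a),np.sin(a)]);v=np.array([u[1],-u[0]])
q=P.reshape(-1,3);q=q[np.isfinite(q[:,0])];X=q[:,:2]@u;Y=q[:,:2]@v
k=(abs(abs(Y-.6322)-.031)<.003)
for b in np.arange(.078,.100,.002):
    z=q[k&(abs(X-b)<.001),2]; print(round(b,3),len(z),np.round(np.percentile(z,[10,50,90]),3) if len(z)>3 else '')
for c in ("scene","side"):
    o=env.read_camera(c)
p,P,t,r=look("scene")
for k,xy,h in (("scanner",(.44,-.336),.084),):
    q=P.reshape(-1,3);q=q[np.isfinite(q[:,0])];g=q[(np.hypot(*(q[:,:2]-xy).T)<.07)&(abs(q[:,2]-h)<.006)];print(k,len(g),rect(g[:,:2]))
E
```

```text
clock: 65.4
tcp_pos: [0.6289, 0.0495, 0.2678]
orientation: [-0.0, 0.67, 0.742, -0.0]
wrist_force: [-0.9, 0.4, 0.8]
finger_gap: -0.0001
grip_force: 0.0
cam [0.62204994 0.12054844 0.39053206]
0.078 28 [0.054 0.056 0.056]
0.08 24 [0.055 0.055 0.056]
0.082 24 [0.054 0.055 0.056]
0.084 0 
0.086 11 [0.011 0.019 0.02 ]
0.088 71 [0.013 0.031 0.05 ]
0.09 26 [0.05  0.051 0.052]
0.092 25 [0.05  0.051 0.052]
0.094 35 [0.05  0.051 0.052]
0.096 30 [0.05  0.051 0.053]
0.098 26 [0.05  0.051 0.052]
0.1 26 [0.05  0.051 0.051]
scanner 314 (array([ 0.44569617, -0.3388237 ]), array([126.61547089,  32.51158905]), -4.566627502441406)
```

View pics/w12.png

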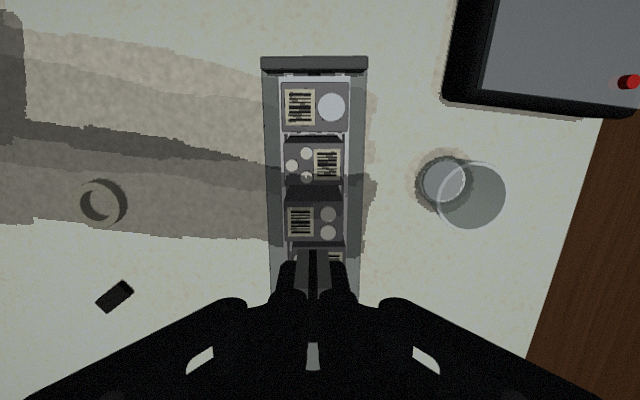

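Run:
```python
from h import *
p,P,t,r=look("wrist")
a=np.radians(95.9);u=np.array([np.cos(a),np.sin(a)]);v=np.array([u[1],-u[0]])
X=P[...,:2]@u;Y=P[...,:2]@v-.6322
for y in np.arange(-.048,.049,.006):
    k=np.isfinite(X)&(abs(Y-y)<.003); w=k&(X>.06)&(X<.0875)&(abs(P[...,2]-.0555)<.003); g=k&(X>.07)&(X<.0905)&(P[...,2]<.045); b=k&(X>.08)&(X<.12)&(abs(P[...,2]-.051)<.002)
    print(round(y,3),"wall end",np.round(np.percentile(X[w],98),4) if w.sum()>3 else '-',"gap n",g.sum(),(np.round(np.median(X[g]),4),np.round(np.percentile(P[...,2][g],[5,95]),3)) if g.sum()>2 else '-',"block",np.round(np.percentile(X[b],[2,98]),4) if b.sum()>3 else '-')
cv2.imwrite("pics/w13.png",cv2.resize(p[40:140,240:390],None,fx=5,fy=5,interpolation=cv2.INTER_CUBIC))
```

```text
-0.048 wall end - gap n 125 (np.float64(0.0809), array([0.01 , 0.026])) block [0.089  0.1002]
-0.042 wall end - gap n 124 (np.float64(0.0809), array([0.01 , 0.026])) block [0.089  0.1002]
-0.036 wall end - gap n 50 (np.float64(0.0877), array([0.01 , 0.037])) block [0.0889 0.1002]
-0.03 wall end 0.0824 gap n 30 (np.float64(0.0885), array([0.013, 0.044])) block [0.0889 0.1002]
-0.024 wall end 0.0824 gap n 40 (np.float64(0.0883), array([0.015, 0.044])) block [0.0888 0.1001]
-0.018 wall end 0.0824 gap n 35 (np.float64(0.0885), array([0.01 , 0.044])) block [0.0888 0.1001]
-0.012 wall end 0.0824 gap n 35 (np.float64(0.0886), array([0.01 , 0.044])) block [0.0888 0.1001]
-0.006 wall end 0.0824 gap n 36 (np.float64(0.0885), array([0.011, 0.043])) block [0.0888 0.1001]
-0.0 wall end 0.0824 gap n 35 (np.float64(0.088), array([0.028, 0.043])) block [0.0889 0.1001]
0.006 wall end 0.0823 gap n 37 (np.float64(0.0885), array([0.011, 0.043])) block [0.0889 0.1   ]
0.012 wall end 0.0823 gap n 33 (np.float64(0.0887), array([0.01 , 0.042])) block [0.0888 0.1   ]
0.018 wall end 0.0823 gap n 36 (np.float64(0.0887), array([0.01 , 0.042])) block [0.0888 0.1   ]
0.024 wall end 0.0823 gap n 38 (np.float64(0.0882), array([0.015, 0.042])) block [0.0889 0.1   ]
0.03 wall end 0.0824 gap n 36 (np.float64(0.0887), array([0.013, 0.042])) block [0.0889 0.1   ]
0.036 wall end - gap n 54 (np.float64(0.0877), array([0.01 , 0.041])) block [0.0889 0.1001]
0.042 wall end - gap n 128 (np.float64(0.0808), array([0.01 , 0.032])) block [0.0888 0.1003]
0.048 wall end - gap n 124 (np.float64(0.0808), array([0.01, 0.03])) block [0.0891 0.1007]
```

View pics/w13.png

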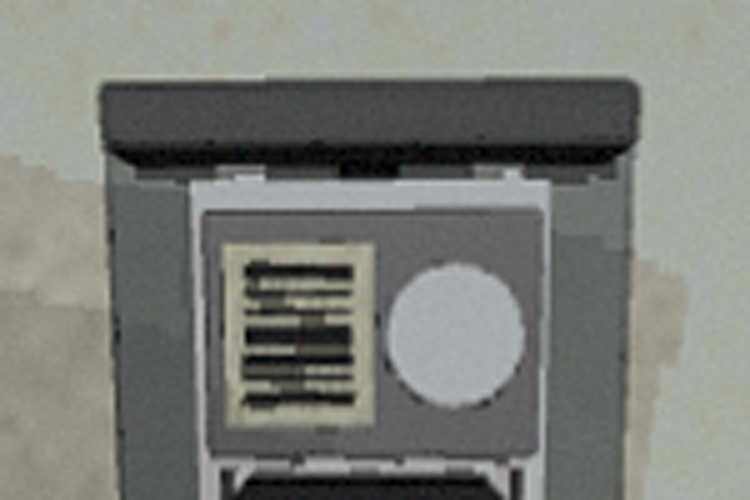

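The crop shows a black bumper at (370,165) filling the middle of the gap between tray and end block. The carriage is resting against its stop, and pack a is upright. Handing in.

```bash
python3 -c "
from workcell import env
print(env.hand_in())"
```

```text
the job is handed in; nothing more can be done
None
```

The job is handed in with no verdict returned: all four packs are loaded, I held the scanner on each label in order a, b, c, d for about 3 s or more (aim computed, no read signal to check), the scanner is back in its cradle, and the carriage is home against its stop.

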